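Put the measuring cups away in their fitted rest, in order of size

ROBOT

A 7-joint arm with a two-finger parallel gripper is mounted at the origin on a cart in front of the work surface, level with it; the furniture and walls round the work are solid. World frame = base frame: x ahead of the robot, y to its left, z up, the work surface at z = 0. Lengths are in m, angles in rad, forces in N, time in s.
With the tool pointing down it reaches from about 0.425 to 0.875 m from the base axis. Payload 4.7 kg.
Tool frame: the origin (TCP) lies between the finger pads; the fingertips stand 22 mm ahead of it and the grasp point (between the pads) lies 3 mm ahead of it; z points along the fingers, y is the line along which they close (so a half turn about z gives the same grasp; the last joint's range is limited). The gripper opens to 87 mm and grips with 3 to 60 N. Pads are 19 mm wide; open, the fingers measure 117 mm over their backs; the gripper's body (75 mm by 190 mm) begins 51 mm behind the grasp point.
Start: joints at [-1.091, 0.321, -0.07, 1.45, 0.023, 1.371, -0.057], TCP at [0.292, 0.581, 0.245] pointing down, gripper open.
Joint ranges: [-2.86, 2.86], [-0.3, 2.09], [-1.38, 1.24], [0.06, 2.45], [-1.56, 4.7], [0.09, 2.05], [-2.69, 2.69]. Speed limits (rad/s): [2.57, 2.57, 3.14, 3.14, 3.14, 3.14, 3.14].

INTERFACE

Orientations are given as a rotation vector (axis times angle).
In Python, from bench import ctrl gives the robot as it stands. The module is installed in compiled form; this text tells all that it offers.
- The arm moves only by the tool send_rows, never from a script. Its argument "motion" is a list of rows, each an object with "claw": the opening, from -1 (shut) to 1 (fully open); "slide": the shift along the tool's x, y, z in mm, a list of three; "delta_rot": the turn, a rotation vector about the tool's x, y, z in rad, a list of three. In form: [{"claw": claw, "slide": [x, y, z], "delta_rot": [ax, ay, az]}, ...]. A call has 1 to 5 rows; each row is the pose to reach, as a shift and turn from the pose commanded when the call began, along the tool's axes at that moment; what a row does not reach only later rows make up. A row lasts 1/10 s, in which the tool goes at most 50 mm and 8.59 degrees, less where a joint would pass 70% of its speed; a pose out of reach is approached as far as the arm can. A call with a gripper value outside its range is refused whole. The fingers move at their own pace and stop on an object; "grip_force" is the grip in N (left out, the last holds). Time passes only in rows, so rows that repeat a pose let the fingers close. It gives the time, the measured TCP pose, the force, the opening and the grip force at its end, in the units of the state.
- ctrl.get_state(): the state, without advancing time (a new reading comes with each control period).
- ctrl.get_image(name): name is "side" or "top"; returns a dict with "color" (384x512x3 uint8, blue, green, red), "fx", "fy", "cx", "cy" (pixels), "k1" (the pictures are not rectified: a ray, as slopes to the right and down, at radius r is drawn at 1 + k1 r^2 times it, then the intrinsics apply), "pose" (4x4, takes a point from camera to world coordinates). Camera axes: x right, y down, z forward; pixel columns grow to the right and rows downward; lengths in m; the calibration is good to about 2 mm. A picture is of the moment at which its call begins. There is no depth.
- ctrl.close_job(): hands the job in; it is judged then, once.
The state is a dict: "time": time; "joint_positions": joint angles; "qd": joint speeds; "joint_torque": joint torques, N m; "position": TCP position; "tool_rot": TCP orientation; "ft_force": force on the tool from outside, world axes, zero at the start; "torque": the same for the moment, N m; "grip_width": opening from 0.0 (shut) to 1.0 (fully open); "grip_force": force on a finger pad.
Only numpy, scipy, OpenCV 4.12 (cv2) and the standard library are available. Lean on these libraries where they do the work, as an engineer would, in place of code of your own. Each camera call takes 0.05 s, during which the arm holds its last target. There are 200 camera calls.

TASK

The washed measuring cups are standing about on the chopping board: put all four back in their wooden rest in order of size, each upright and fully down in the well that was cut for it, with its handle pointing straight out over the rest's front edge, the long side nearer the robot. Leave the lemon on the board and the glass jar behind the rest where they are.

Things in the scene. Friction and masses are not known exactly. Their poses are not given: they have to be found in the camera images.
- cup_largest: The largest of four open steel measuring cups: 60 mm across the base, 66 mm at the rim, 62 mm tall, about 95 g. Loose, upright on the chopping board (top z = 0.030). Origin: centre of its underside; z up. Its flat level handle, 12 mm wide, points along the cup's own -x just under the rim, to 83 mm from the axis. Grip across the body, fingers at its +y and -y sides.
- pad_largest: Cork disc 66 mm wide, 2 mm thick, fixed on the floor of the largest cup's well in the wooden rest. Origin: centre of its underside, z = 0.010; a seated cup's origin comes to z = 0.012. Well: 67 mm wide, 8 mm deep to the cork, 3 mm chamfer, mouth at z = 0.020. The rest: pale wooden slab 100 (x) by 344 (y) by 20 mm high (fingers stay above z = 0.020), four wells in a row.
- cup_large: The second largest of four open steel measuring cups: 52 mm across the base, 58 mm at the rim, 52 mm tall, about 75 g. Loose, upright on the chopping board (top z = 0.030). Origin: centre of its underside; z up. Its flat level handle, 12 mm wide, points along the cup's own -x just under the rim, to 79 mm from the axis. Grip across the body, fingers at its +y and -y sides.
- pad_large: Cork disc 58 mm wide, 2 mm thick, fixed on the floor of the second largest cup's well in the wooden rest. Origin: centre of its underside, z = 0.010; a seated cup's origin comes to z = 0.012. Well: 59 mm wide, 8 mm deep to the cork, 3 mm chamfer, mouth at z = 0.020. Pad -x looks out over the rest's front edge, 50 mm off.
- cup_small: The third largest of four open steel measuring cups: 44 mm across the base, 50 mm at the rim, 45 mm tall, about 60 g. Loose, upright on the chopping board (top z = 0.030). Origin: centre of its underside; z up. Its flat level handle, 12 mm wide, points along the cup's own -x just under the rim, to 75 mm from the axis. Grip across the body, fingers at its +y and -y sides.
- pad_small: Cork disc 50 mm wide, 2 mm thick, fixed on the floor of the third largest cup's well in the wooden rest. Origin: centre of its underside, z = 0.010; a seated cup's origin comes to z = 0.012. Well: 51 mm wide, 8 mm deep to the cork, 3 mm chamfer, mouth at z = 0.020. Pad axes are the rest's: -x to its front.
- cup_smallest: The smallest of four open steel measuring cups: 38 mm across the base, 44 mm at the rim, 40 mm tall, about 50 g. Loose, upright on the chopping board (top z = 0.030). Origin: centre of its underside; z up. Its flat level handle, 12 mm wide, points along the cup's own -x just under the rim, to 72 mm from the axis. Grip across the body, fingers at its +y and -y sides.
- pad_smallest: Cork disc 44 mm wide, 2 mm thick, fixed on the floor of the smallest cup's well in the wooden rest. Origin: centre of its underside, z = 0.010; a seated cup's origin comes to z = 0.012. Well: 45 mm wide, 8 mm deep to the cork, 3 mm chamfer, mouth at z = 0.020. This well is at the rest's +y end, 253 mm from the largest one.
- lemon: Lemon, 76 x 54 x 54 mm, loose, lying among the cups on the chopping board (250 x 415 x 30 mm striped wood). Not to be moved. Origin: centre of its underside.
- jar: Filled glass storage jar with grey lid, 65 mm across, 92 mm tall, loose, standing just behind the wooden rest. Not to be moved. Origin: centre of its underside. (A wall cabinet hangs over the back of the worktop, from x = 0.58 on and z = 0.48 up: keep the wrist clear of it and carry low.)

How it is judged:
By the outcome, as a careful person would: the job done as asked, in the order asked, and still so for the second after the job is handed in, with the robot touching nothing.
It also fails if it takes over 109 s, if anything falls off the work surface, if the arm or the gripper's body presses on something with over 40 N, if the wrist force passes 120 N, or if a joint passes its speed limit or range.

## Working session

There is one attempt and no reset: what is moved stays moved. The work goes in short steps, Python scripts to look and compute and a tool call to move; the robot and the scene stay as the last step left them, time stands still between calls to the robot, and variables do not carry over. Pictures are saved under pics/ and viewed, at most 14 in all, crops included, and the job is handed in when it is done.

Besides the shell and the picture viewer there is one more tool, called after "Request:" by a JSON object that holds its "fn" and its "kwargs". send_rows: Moves the arm, as the interface text tells. Its arguments: {"type":"object","properties":{"motion":{"type":"array","items":{"type":"object","properties":{"claw":{"type":"number"},"slide":{"type":"array","items":{"type":"number"}},"delta_rot":{"type":"array","items":{"type":"number"}}}}},"grip_force":{"type":"number"}},"required":["motion"]}

```bash
mkdir -p pics; cat > h.py <<'E'
import numpy as np, cv2, pickle
from bench import ctrl
from scipy.spatial.transform import Rotation as R
def grab(n,tag):
    d=ctrl.get_image(n); cv2.imwrite(f'pics/{tag}.png',d['color']); pickle.dump(d,open(f'pics/{tag}.pkl','wb')); return d
def load(tag): return pickle.load(open(f'pics/{tag}.pkl','rb'))
def KD(d): return np.array([[d['fx'],0,d['cx']],[0,d['fy'],d['cy']],[0,0,1]]),np.array([d['k1'],0,0,0,0.])
def ray(d,uv):
    K,D=KD(d); p=cv2.undistortPoints(np.array([[uv]],float),K,D)[0,0]
    P=np.array(d['pose']); return P[:3,3],P[:3,:3]@np.array([*p,1])
def atz(d,uv,z):
    o,r=ray(d,uv); return o+r*(z-o[2])/r[2]
def tri(d1,a,d2,b):
    o1,r1=ray(d1,a);o2,r2=ray(d2,b)
    s=np.linalg.lstsq(np.c_[r1,-r2],o2-o1,rcond=None)[0]
    p,q=o1+s[0]*r1,o2+s[1]*r2; return (p+q)/2,np.linalg.norm(p-q)
def proj(d,X):
    K,D=KD(d);P=np.linalg.inv(np.array(d['pose']))
    return cv2.projectPoints(np.atleast_2d(np.array(X,float)),cv2.Rodrigues(P[:3,:3])[0],P[:3,3],K,D)[0][:,0]
E
python3 - <<'E'
from h import *
for n in('side','top'):
    d=grab(n,n+'0'); print(n,d['fx'],d['k1'],np.round(d['pose'],3).tolist())
    cv2.imwrite(f'pics/{n}0b.png',cv2.resize(d['color'],(800,600),interpolation=cv2.INTER_CUBIC))
s=ctrl.get_state();print(s)
print(R.from_rotvec(s['tool_rot']).as_matrix().round(3))
E
```

```text
side 471.5167690039094 0.011554203043963075 [[0.843, -0.225, 0.489, -0.136], [-0.538, -0.334, 0.774, -1.001], [-0.011, -0.916, -0.402, 0.585], [0.0, 0.0, 0.0, 1.0]]
top 409.8870776933613 -0.05041470972715398 [[-0.014, -0.99, 0.138, 0.333], [-1.0, 0.017, 0.019, -0.01], [-0.021, -0.138, -0.99, 1.165], [0.0, 0.0, 0.0, 1.0]]
{'time': 0.1, 'joint_positions': array([-1.09091403,  0.3217953 , -0.07009191,  1.45154588,  0.02259243,
        1.37081142, -0.05692793]), 'qd': array([ 0.00052624, -0.00109261,  0.00082667, -0.00265789, -0.00082881,
        0.00123826, -0.00044223]), 'joint_torque': array([-9.35489561e-05, -4.92569590e+01, -4.05734070e-01, -3.13398671e+01,
       -6.40722038e-02,  3.94695054e-02,  8.53968049e-05]), 'position': array([0.29175814, 0.58032717, 0.24354434]), 'tool_rot': array([-7.24969473e-01, -3.05646162e+00,  2.73667314e-03]), 'ft_force': array([ 0.22924527, -0.09190219,  1.19774109]), 'torque': array([-0.02320608,  0.07357823,  0.02927504]), 'grip_force': 0.0, 'grip_width': 0.999539230141235}
[[-0.893  0.449 -0.001]
 [ 0.449  0.893 -0.002]
 [-0.    -0.002 -1.   ]]
```

View pics/side0b.png

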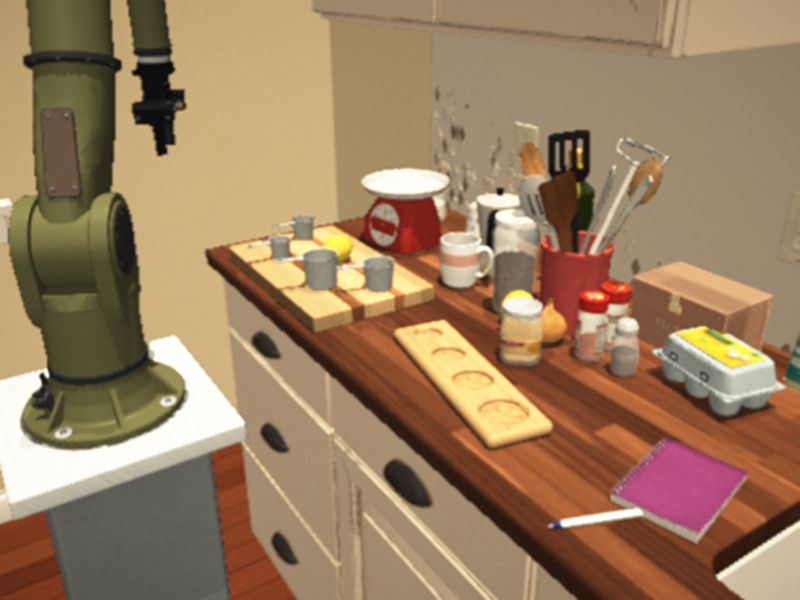

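View pics/top0b.png

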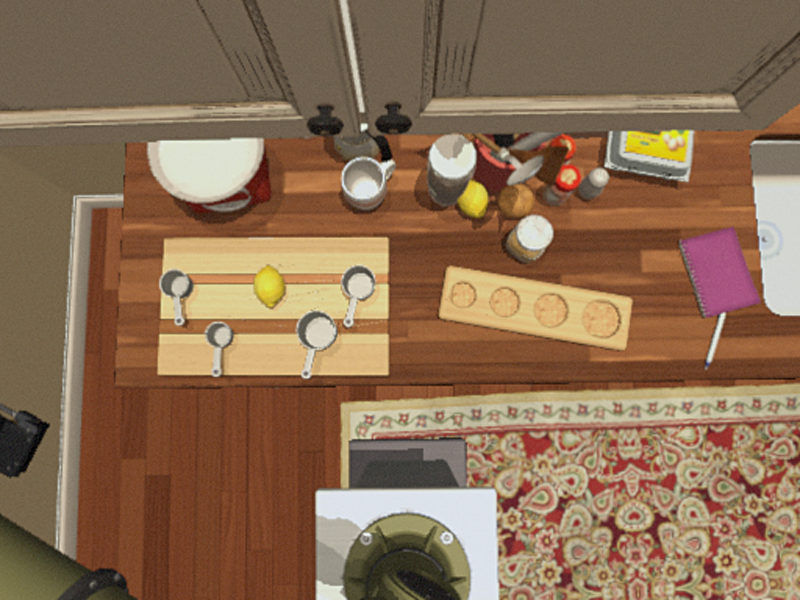

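The side view shows four cups and the lemon on the board (230–430, 215–320) and the rest at (395–550, 320–440). In the top view the cups are at (175,285), (218,335), (317,330) and (358,283), and the wells at (462,295), (505,302), (550,310) and (601,319). I'll enlarge these regions.

```bash
python3 - <<'E'
from h import *
def crop(t,x,y,w,h,s,name):
    c=load(t)['color'][y:y+h,x:x+w]; c=cv2.resize(c,None,fx=s,fy=s,interpolation=cv2.INTER_CUBIC)
    for i in range(0,w,10): cv2.line(c,(i*s,0),(i*s,6 if i%50 else 14),(255,0,255),1); 
    for i in range(0,w,20): cv2.putText(c,str(x+i),(i*s,24),0,.35,(255,0,255),1)
    for i in range(0,h,10):
        cv2.line(c,(0,i*s),(6,i*s),(255,0,255),1); cv2.putText(c,str(y+i),(8,i*s+4),0,.35,(255,0,255),1)
    cv2.imwrite(f'pics/{name}.png',c)
crop('top0',97,160,155,90,5,'c1')
crop('top0',280,165,130,65,6,'c2')
crop('side0',145,135,135,75,5,'c3')
crop('side0',250,200,105,88,6,'c4')
E
```

```text
(no output)
```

View pics/c1.png

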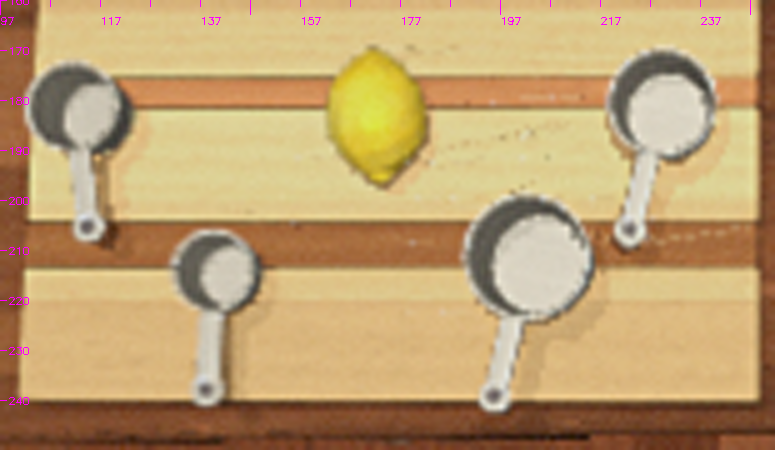

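View pics/c2.png

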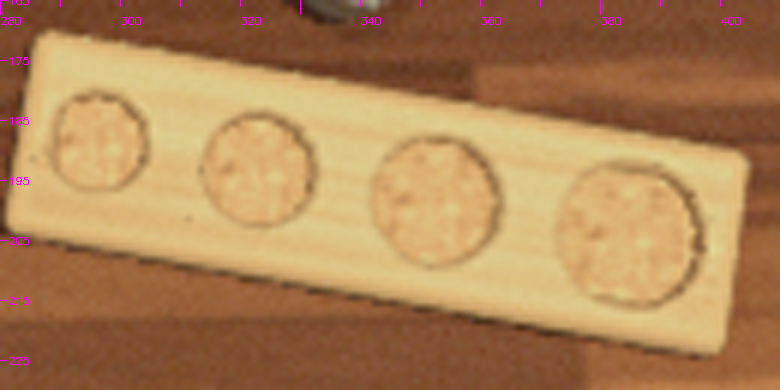

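View pics/c3.png

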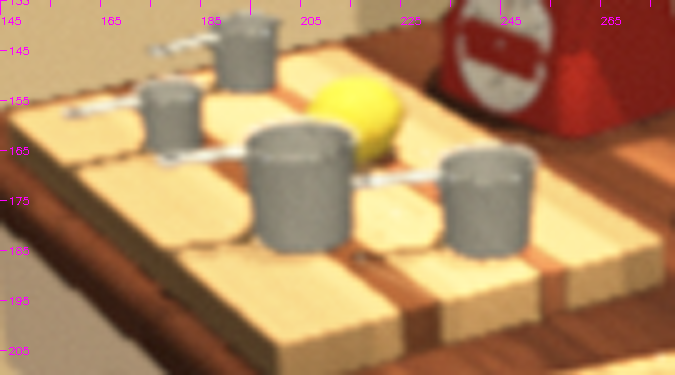

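View pics/c4.png

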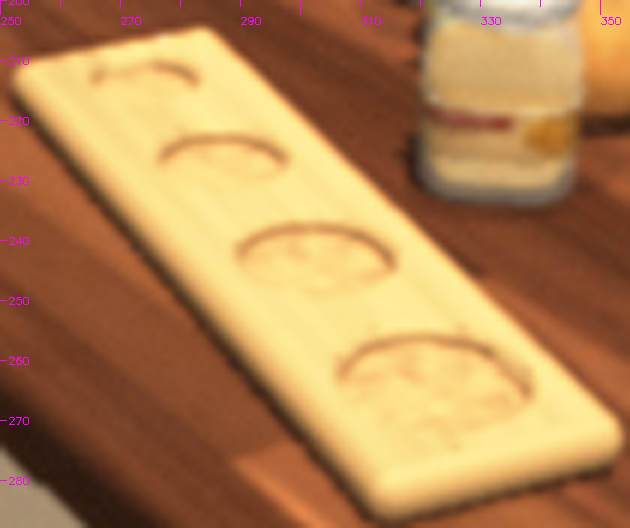

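Enlarged readings from the crops. Top view, rim centres in crop px: (80,108), (217,271), (530,258) and (662,105). Well centres: (99,141), (258,170), (436,201) and (631,234). Both match the expected sizes, with small at top left, smallest at lower left, largest at (530,258) and large at right. Next I'll fit cup silhouettes in both views.

```bash
cat > fit.py <<'E'
from h import *
from scipy.optimize import minimize
G={'largest':(30,33,62,83),'large':(26,29,52,79),'small':(22,25,45,75),'smallest':(19,22,40,72)}
a=np.linspace(0,2*np.pi,48,endpoint=False); C=np.c_[np.cos(a),np.sin(a)]
def render(d,g,x,y,z,yaw,roi,s=4):
    rb,rt,h,L=np.array(g)/1e3; c,sn=np.cos(yaw),np.sin(yaw); Rz=np.array([[c,-sn],[sn,c]])
    f=lambda P,zz:proj(d,np.c_[P@Rz.T+[x,y],np.full(len(P),z+zz)])
    x0,y0,w,hh=roi; m=np.zeros((hh*s,w*s),np.uint8)
    ar=np.linspace(-np.pi/2,np.pi/2,9)
    H=np.r_[[[-rt*.9,.006],[-rt*.9,-.006]],np.c_[-L+.006-.006*np.cos(ar),.006*np.sin(ar)]]
    for P in (np.r_[f(C*rb,0),f(C*rt,h)],f(H,h-.003)):
        q=((P-[x0,y0]+.5)*s-.5); cv2.fillConvexPoly(m,cv2.convexHull(np.round(q*16).astype(np.int32)),255,shift=4)
    return cv2.resize(m,(w,hh),interpolation=cv2.INTER_AREA)/255.
def obs(d,roi):
    x0,y0,w,h=roi; c=d['color'][y0:y0+h,x0:x0+w].astype(float)
    sat=(c.max(2)-c.min(2))/np.maximum(c.max(2),1)
    return 1-np.clip((sat-.1)/.3,0,1)
def fit(n,views,p0,fz=None):
    # views: list of (d,roi); p0: x,y,z,yaw
    O=[obs(d,r) for d,r in views]
    f=lambda p:sum(((render(d,G[n],*p,r)-o)**2).sum() for (d,r),o in zip(views,O))
    best=None
    for k in range(2):
        r=minimize(f,p0,method='Nelder-Mead',options=dict(initial_simplex=np.vstack([p0]+[np.array(p0)+e for e in np.diag([.006,.006,.006,.15])]),xatol=1e-4,fatol=1e-2,maxiter=400)); p0=r.x
    return r.x,r.fun,sum((o**2).sum() for o in O)
E
python3 - <<'E'
from fit import *
T,S=load('top0'),load('side0')
c1=lambda u,v:(97+u/5-.4,160+v/5-.4)
I={'largest':((530,258),(494,397),(187,195,35,52),(175,157,43,30)),'large':((662,105),(628,232),(215,167,28,48),(214,162,41,27)),
 'small':((80,108),(87,228),(100,169,26,43),(173,135,29,20)),'smallest':((217,271),(206,390),(129,203,25,41),(156,149,32,19))}
for n,(c,e,r1,r2) in I.items():
    z=.03+G[n][2]/1e3; p=atz(T,c1(*c),z); q=atz(T,c1(*e),z)
    yaw=np.arctan2(*(p-q)[1::-1]); p0=[p[0],p[1],.03,yaw]
    print(n,np.round(p0,4))
    for v in ([(T,r1),(S,r2)],[(T,r1)]):
        x,f,o=fit(n,v,p0); print('   ',x.round(4),round(f,1),round(o,1))
c2=lambda u,v:(280+u/6-.4,165+v/6-.4)
W=[atz(T,c2(*p),.018) for p in((631,234.5),(436.5,201.5),(258,169.5),(99,141))]
W=np.array(W); print('wells',W.round(4).tolist()); 
print('spacing',np.linalg.norm(np.diff(W,axis=0),axis=1).round(4),np.linalg.norm(W[0]-W[3]).round(4))
v=W[3]-W[0];print('rest yaw(+y dir)',np.arctan2(-v[0],v[1]))
# slab corners top view + side, triangulated
c4=lambda u,v:(250+u/6-.4,200+v/6-.4)
for nm,t,s in(('front-y',(722,356),(372,495)),('back-y',(750,150),(625,425)),('back+y',(38,28),(212,25)),('front+y',(5,232),(12,68))):
    print(nm,atz(T,c2(*t),.02).round(4),[np.round(k,4) for k in tri(T,c2(*t),S,c4(*s))])
for nm,t,s in (('largest',(631,234.5),(435,390)),('large',(436.5,201.5),(316,258)),('small',(258,169.5),(224,161)),('smallest',(99,141),(145,83))):
    print(nm,[np.round(k,4) for k in tri(T,c2(*t),S,c4(*s))], 'proj in c4', ((proj(S,atz(T,c2(*t),.018))[0]+.4-[250,200])*6).round(1))
E
```

```text
largest [ 0.4274  0.1433  0.03   -0.2532]
    [ 0.4292  0.146   0.0334 -0.2013] 180.6 940.4
    [ 0.4293  0.146   0.0325 -0.2045] 34.8 554.0
large [ 0.5094  0.0739  0.03   -0.2659]
    [ 0.5111  0.0749  0.0329 -0.2309] 122.5 697.5
    [ 0.5119  0.0744  0.0323 -0.2418] 27.5 428.5
small [0.5146 0.393  0.03   0.0915]
    [0.5153 0.3996 0.0338 0.2139] 98.7 478.6
    [0.5171 0.4015 0.0267 0.2033] 30.1 325.9
smallest [ 0.4248  0.3165  0.03   -0.0719]
    [ 0.4246  0.3206  0.0316 -0.0021] 63.7 394.1
    [ 0.4254  0.3217  0.0279 -0.0025] 18.8 267.9
wells [[0.4466, -0.3585, 0.018], [0.4637, -0.268, 0.018], [0.4803, -0.1849, 0.018], [0.4951, -0.1107, 0.018]]
spacing [0.0921 0.0847 0.0757] 0.2525
rest yaw(+y dir) -0.19308378614577887
front-y [ 0.389  -0.3971  0.02  ] [array([ 0.3873, -0.3966,  0.0177]), np.float64(0.0043)]
back-y [ 0.4853 -0.4163  0.02  ] [array([ 0.4839, -0.4152,  0.02  ]), np.float64(0.0034)]
back+y [ 0.5492 -0.0832  0.02  ] [array([ 0.5486, -0.0829,  0.0203]), np.float64(0.0013)]
front+y [ 0.4526 -0.0654  0.02  ] [array([ 0.4526, -0.0653,  0.0185]), np.float64(0.0004)]
largest [array([ 0.4459, -0.3583,  0.0165]), np.float64(0.002)] proj in c4 [439.8 385.4]
large [array([ 0.463 , -0.2672,  0.0197]), np.float64(0.0012)] proj in c4 [320.  261.8]
small [array([ 0.4799, -0.1846,  0.0187]), np.float64(0.0007)] proj in c4 [225.9 162.4]
smallest [array([ 0.4938, -0.1099,  0.0186]), np.float64(0.0027)] proj in c4 [151.4  83.7]
```

```bash
cat > plan.py <<'E'
from h import *
import sys
# args: waypoints x,y,z,psi (m, rad) ; psi = heading of tool -x
s=ctrl.get_state(); M=R.from_rotvec(s['tool_rot']).as_matrix(); p=s['position']
psi=np.arctan2(-M[0,1],M[1,1]); print('t',s['time'],'p',p.round(4),'psi',round(psi,4),'w',round(s['grip_width']*87,1),'F',s['ft_force'].round(1))
for w in sys.argv[1:]:
    w=np.array(w.split(','),float); n=int(max(np.ceil(np.linalg.norm(w[:3]-p)/.2),np.ceil(abs(w[3]-psi)/.6),1))
    dp=(w[:3]-p)/n; da=(w[3]-psi)/n; tilt=None
    for i in range(n):
        sl=(M.T@dp*1e3).round(1); print('slide',sl.tolist(),'rot',round(-da,3)); M=R.from_euler('z',da).as_matrix()@M
    p,psi=w[:3],w[3]
E
python3 plan.py .429,.146,.15,-.2 .429,.146,.071,-.2
```

```text
t 0.1 p [0.2918 0.5803 0.2435] psi -0.4658 w 87.0 F [ 0.2 -0.1  1.2]
slide [-105.9, -108.8, 31.4] rot -0.089
slide [-95.9, -117.7, 31.4] rot -0.089
slide [-85.1, -125.7, 31.4] rot -0.089
slide [0.0, 0.1, 79.0] rot -0.0
```

Request:
{"fn": "send_rows", "kwargs": {"motion": [{"claw":1,"slide":[-21,-22,6],"delta_rot":[0,0,-0.018]},{"claw":1,"slide":[-53,-54,16],"delta_rot":[0,0,-0.045]},{"claw":1,"slide":[-85,-87,25],"delta_rot":[0,0,-0.07]},{"claw":1,"slide":[-106,-109,31],"delta_rot":[0,0,-0.09]},{"claw":1,"slide":[-106,-109,31],"delta_rot":[0,0,-0.09]}], "grip_force": 20}}

```text
time: 0.6
position: [0.3402, 0.4302, 0.2123]
tool_rot: [0.597, 3.084, -0.006]
ft_force: [0.5, 0.3, -0.2]
grip_width: 1.002
grip_force: 0.0
```

Request:
{"fn": "send_rows", "kwargs": {"motion": [{"claw":1,"slide":[-24,-29,8],"delta_rot":[0,0,-0.02]},{"claw":1,"slide":[-48,-59,16],"delta_rot":[0,0,-0.045]},{"claw":1,"slide":[-72,-88,24],"delta_rot":[0,0,-0.07]},{"claw":1,"slide":[-96,-118,31],"delta_rot":[0,0,-0.09]},{"claw":1,"slide":[-96,-118,31],"delta_rot":[0,0,-0.09]}]}}

```text
time: 1.1
position: [0.3852, 0.2856, 0.1815]
tool_rot: [-0.458, -3.108, 0.005]
ft_force: [0.1, 0.0, -0.0]
grip_width: 1.003
grip_force: 0.0
```

Request:
{"fn": "send_rows", "kwargs": {"motion": [{"claw":1,"slide":[-21,-31,8],"delta_rot":[0,0,-0.02]},{"claw":1,"slide":[-42,-63,16],"delta_rot":[0,0,-0.045]},{"claw":1,"slide":[-64,-95,24],"delta_rot":[0,0,-0.07]},{"claw":1,"slide":[-85,-126,31],"delta_rot":[0,0,-0.09]},{"claw":1,"slide":[-85,-126,31],"delta_rot":[0,0,-0.09]}]}}

```text
time: 1.6
position: [0.4307, 0.1416, 0.1508]
tool_rot: [-0.317, -3.125, 0.003]
ft_force: [0.0, 0.4, 0.3]
grip_width: 1.001
grip_force: 0.0
```

```bash
python3 plan.py .429,.146,.15,-.2 .429,.146,.071,-.2; python3 - <<'E'
from h import *
a=grab('top','top1')['color'][150:270,130:280]; b=grab('side','side1')['color'][60:210,130:290]
a=cv2.resize(a,(750,600)) ; cv2.imwrite('pics/v1.png',np.hstack([cv2.resize(a,(400,320)),cv2.resize(b,(341,320))]))
E
```

```text
t 1.6 p [0.4307 0.1416 0.1508] psi -0.2025 w 87.1 F [0.  0.4 0.3]
slide [2.5, 4.0, 0.8] rot -0.002
slide [-0.0, 0.2, 79.0] rot -0.0
```

View pics/v1.png

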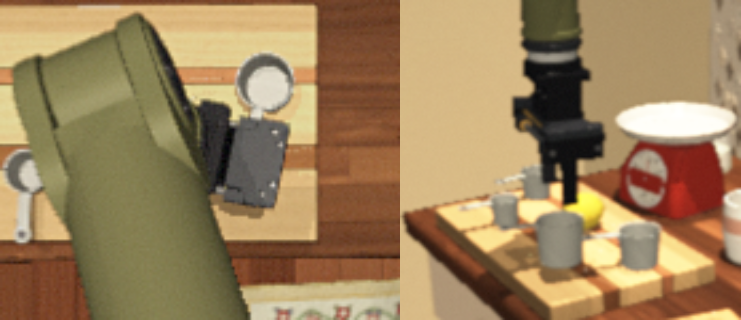

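The top view shows the gripper over the largest cup with the arm hiding it. The side view shows the fingers near (570,190), above the cup at (560,240). I'll check the alignment by projecting the fingertips.

```bash
python3 - <<'E'
from h import *
d=load('side1'); s=ctrl.get_state(); M=R.from_rotvec(s['tool_rot']).as_matrix(); p=s['position']
x0,y0,k=180,95,10; c=cv2.resize(d['color'][y0:y0+60,x0:x0+60],None,fx=k,fy=k,interpolation=cv2.INTER_CUBIC)
def mk(X,col):
    u=(proj(d,X)[0]-[x0,y0]+.5)*k; cv2.drawMarker(c,tuple(int(v) for v in u),col,0,14,1)
for sx in(-1,1):
  for sy in(-1,1): mk(p+M@[sx*.0095,sy*.0435,.022],(0,0,255))
mk(p,(255,0,0))
for a in np.linspace(0,6.28,24): mk([.429+.033*np.cos(a),.146+.033*np.sin(a),.092],(0,255,0))
cv2.imwrite('pics/v2.png',c)
E
```

```text
(no output)
```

View pics/v2.png

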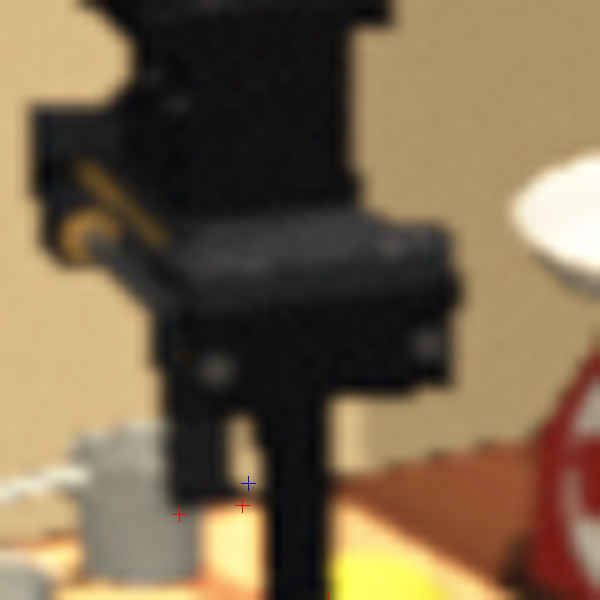

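The image shows the tip about 1.7 px left of the projection. That matches the arm still settling when the state was read. I'll add a settle row and re-read.

Request:
{"fn": "send_rows", "kwargs": {"motion": [{"claw":1,"slide":[0,0,0],"delta_rot":[0,0,0]},{"claw":1,"slide":[0,0,0],"delta_rot":[0,0,0]}]}}

```text
time: 1.9
position: [0.4296, 0.1476, 0.1518]
tool_rot: [0.303, 3.127, 0.001]
ft_force: [0.6, 0.6, -0.1]
grip_width: 1.0
grip_force: 0.0
```

```bash
python3 plan.py .429,.146,.15,-.2 .429,.146,.071,-.2
```

```text
t 1.9 p [0.4296 0.1476 0.1518] psi -0.1932 w 87.0 F [ 0.6  0.6 -0.1]
slide [0.3, -1.7, 1.8] rot 0.007
slide [0.0, -0.0, 79.0] rot -0.0
```

Request:
{"fn": "send_rows", "kwargs": {"motion": [{"claw":1,"slide":[0,-1.5,20],"delta_rot":[0,0,0]},{"claw":1,"slide":[0,-1.5,50],"delta_rot":[0,0,0]},{"claw":1,"slide":[0,-1.5,75],"delta_rot":[0,0,0]},{"claw":1,"slide":[0,-1.5,81],"delta_rot":[0,0,0]},{"claw":1,"slide":[0,-1.5,81],"delta_rot":[0,0,0]}]}}

```text
time: 2.4
position: [0.4288, 0.1449, 0.0701]
tool_rot: [-0.305, -3.125, 0.002]
ft_force: [0.1, 0.7, -0.1]
grip_width: 1.002
grip_force: 0.0
```

Request:
{"fn": "send_rows", "kwargs": {"motion": [{"claw":-1,"slide":[0,0,0],"delta_rot":[0,0,0]},{"claw":-1,"slide":[0,0,0],"delta_rot":[0,0,0]},{"claw":-1,"slide":[0,0,0],"delta_rot":[0,0,0]},{"claw":-1,"slide":[0,0,0],"delta_rot":[0,0,0]},{"claw":-1,"slide":[0,0,0],"delta_rot":[0,0,0]}]}}

```text
time: 2.9
position: [0.4303, 0.1451, 0.0717]
tool_rot: [0.307, 3.125, 0.003]
ft_force: [0.2, 0.6, 5.4]
grip_width: 0.772
grip_force: 20.0
```

```bash
python3 plan.py .429,.146,.16,-.2 .4466,-.3585,.16,-.192 .4466,-.3585,.06,-.192
```

```text
t 2.9 p [0.4303 0.1451 0.0717] psi -0.1958 w 67.2 F [0.2 0.6 5.4]
slide [1.3, 0.8, -88.3] rot 0.004
slide [-39.2, -163.6, -0.2] rot -0.003
slide [-38.7, -163.8, -0.2] rot -0.003
slide [-38.3, -163.9, -0.2] rot -0.003
slide [0.2, -0.2, 100.0] rot -0.0
```

Request:
{"fn": "send_rows", "kwargs": {"motion": [{"claw":-1,"slide":[0,0,-10],"delta_rot":[0,0,0]},{"claw":-1,"slide":[0,0,-35],"delta_rot":[0,0,0]},{"claw":-1,"slide":[0,0,-65],"delta_rot":[0,0,0]},{"claw":-1,"slide":[0,0,-88],"delta_rot":[0,0,0]},{"claw":-1,"slide":[0,0,-88],"delta_rot":[0,0,0]}]}}

```text
time: 3.4
position: [0.4314, 0.145, 0.162]
tool_rot: [0.307, 3.121, 0.005]
ft_force: [1.2, 0.4, -0.2]
grip_width: 0.778
grip_force: 20.0
```

Request:
{"fn": "send_rows", "kwargs": {"motion": [{"claw":-1,"slide":[-5,-20,0],"delta_rot":[0,0,0]},{"claw":-1,"slide":[-12,-50,0],"delta_rot":[0,0,0]},{"claw":-1,"slide":[-20,-85,0],"delta_rot":[0,0,0]},{"claw":-1,"slide":[-30,-125,0],"delta_rot":[0,0,0]},{"claw":-1,"slide":[-39,-164,0],"delta_rot":[0,0,0]}]}}

```text
time: 3.9
position: [0.4348, -0.0257, 0.1576]
tool_rot: [-0.306, -3.125, 0.001]
ft_force: [0.2, 0.8, -0.9]
grip_width: 0.767
grip_force: 20.0
```

Request:
{"fn": "send_rows", "kwargs": {"motion": [{"claw":-1,"slide":[-9,-38,0],"delta_rot":[0,0,0]},{"claw":-1,"slide":[-18,-75,0],"delta_rot":[0,0,0]},{"claw":-1,"slide":[-26,-110,0],"delta_rot":[0,0,0]},{"claw":-1,"slide":[-33,-140,0],"delta_rot":[0,0,0]},{"claw":-1,"slide":[-39,-164,0],"delta_rot":[0,0,0]}]}}

```text
time: 4.4
position: [0.4409, -0.1945, 0.1577]
tool_rot: [-0.31, -3.125, 0.0]
ft_force: [-0.7, 0.6, -1.9]
grip_width: 0.771
grip_force: 20.0
```

Request:
{"fn": "send_rows", "kwargs": {"motion": [{"claw":-1,"slide":[-9,-38,0],"delta_rot":[0,0,0]},{"claw":-1,"slide":[-18,-75,0],"delta_rot":[0,0,0]},{"claw":-1,"slide":[-26,-110,0],"delta_rot":[0,0,0]},{"claw":-1,"slide":[-33,-140,0],"delta_rot":[0,0,0]},{"claw":-1,"slide":[-38,-164,0],"delta_rot":[0,0,0]}]}}

```text
time: 4.9
position: [0.4463, -0.3625, 0.1574]
tool_rot: [-0.309, -3.124, 0.0]
ft_force: [0.2, -0.3, -1.0]
grip_width: 0.773
grip_force: 20.0
```

Request:
{"fn": "send_rows", "kwargs": {"motion": [{"claw":-1,"slide":[0,0,40],"delta_rot":[0,0,0]},{"claw":-1,"slide":[0,0,60],"delta_rot":[0,0,0]},{"claw":-1,"slide":[0,0,60],"delta_rot":[0,0,0]},{"claw":-1,"slide":[0,0,60],"delta_rot":[0,0,0]}]}}

```text
time: 5.3
position: [0.447, -0.3606, 0.0982]
tool_rot: [-0.307, -3.125, -0.0]
ft_force: [-0.3, -0.7, -0.8]
grip_width: 0.773
grip_force: 20.0
```

```bash
python3 plan.py .4466,-.3585,.053,-.192; python3 - <<'E'
from fit import *
T=grab('top','top2');S=grab('side','side2')
a=cv2.resize(T['color'][165:255,300:420],(480,360),interpolation=cv2.INTER_CUBIC); b=cv2.resize(S['color'][180:300,220:380],(480,360),interpolation=cv2.INTER_CUBIC)
cv2.imwrite('pics/v3.png',np.hstack([a,b])[:, :800] if 0 else cv2.resize(np.hstack([a,b]),(800,300)))
E
```

```text
t 5.3 p [ 0.447  -0.3606  0.0982] psi -0.196 w 67.3 F [-0.3 -0.7 -0.8]
slide [0.7, 2.0, 45.2] rot -0.004
```

View pics/v3.png

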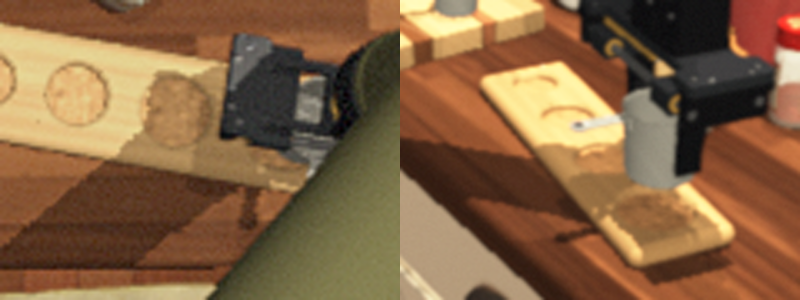

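The image shows the cup held upright over the largest well (side crop, well at about (665,215)) with its handle toward the front. Next I'll lower it.

Request:
{"fn": "send_rows", "kwargs": {"motion": [{"claw":-1,"slide":[0.5,2,10],"delta_rot":[0,0,-0.004]},{"claw":-1,"slide":[0.5,2,20],"delta_rot":[0,0,-0.004]},{"claw":-1,"slide":[0.5,2,27],"delta_rot":[0,0,-0.004]},{"claw":-1,"slide":[0.5,2,33],"delta_rot":[0,0,-0.004]},{"claw":-1,"slide":[0.5,2,35],"delta_rot":[0,0,-0.004]}]}}

```text
time: 5.9
position: [0.4469, -0.3583, 0.0625]
tool_rot: [-0.301, -3.126, -0.001]
ft_force: [0.2, -0.5, -1.1]
grip_width: 0.771
grip_force: 20.0
```

Request:
{"fn": "send_rows", "kwargs": {"motion": [{"claw":-1,"slide":[0,0,3],"delta_rot":[0,0,0]},{"claw":-1,"slide":[0,0,6],"delta_rot":[0,0,0]},{"claw":-1,"slide":[0,0,8],"delta_rot":[0,0,0]},{"claw":-1,"slide":[0,0,9.5],"delta_rot":[0,0,0]},{"claw":-1,"slide":[0,0,9.5],"delta_rot":[0,0,0]}]}}

```text
time: 6.4
position: [0.4475, -0.3587, 0.054]
tool_rot: [0.301, 3.127, 0.0]
ft_force: [0.5, -0.6, -1.2]
grip_width: 0.772
grip_force: 20.0
```

```bash
python3 plan.py .4466,-.3585,.053,-.192
```

```text
t 6.4 p [ 0.4475 -0.3587  0.054 ] psi -0.1918 w 67.2 F [ 0.5 -0.6 -1.2]
slide [0.9, 0.0, 1.0] rot 0.0
```

Request:
{"fn": "send_rows", "kwargs": {"motion": [{"claw":-1,"slide":[0,0,1],"delta_rot":[0,0,0]},{"claw":-1,"slide":[0,0,1],"delta_rot":[0,0,0]},{"claw":1,"slide":[0,0,1],"delta_rot":[0,0,0]},{"claw":1,"slide":[0,0,1],"delta_rot":[0,0,0]},{"claw":1,"slide":[0,0,1],"delta_rot":[0,0,0]}]}}

```text
time: 6.9
position: [0.4475, -0.3586, 0.0529]
tool_rot: [0.301, 3.127, 0.0]
ft_force: [-0.2, 0.5, -0.1]
grip_width: 0.955
grip_force: 0.0
```

Request:
{"fn": "send_rows", "kwargs": {"motion": [{"claw":1,"slide":[0,0,-10],"delta_rot":[0,0,0]},{"claw":1,"slide":[0,0,-40],"delta_rot":[0,0,0]},{"claw":1,"slide":[0,0,-75],"delta_rot":[0,0,0]},{"claw":1,"slide":[0,0,-100],"delta_rot":[0,0,0]},{"claw":1,"slide":[0,0,-100],"delta_rot":[0,0,0]}]}}

```text
time: 7.4
position: [0.4494, -0.3606, 0.1575]
tool_rot: [0.3, 3.12, -0.004]
ft_force: [0.5, -0.1, -0.0]
grip_width: 1.0
grip_force: 0.0
```

```bash
python3 plan.py .5115,.0747,.15,-.236  .5115,.0747,.067,-.236
```

```text
t 7.4 p [ 0.4494 -0.3606  0.1575] psi -0.192 w 87.0 F [ 0.5 -0.1 -0. ]
slide [7.4, 146.4, 2.2] rot 0.015
slide [9.5, 146.3, 2.1] rot 0.015
slide [11.7, 146.1, 2.1] rot 0.015
slide [0.6, 0.2, 83.0] rot -0.0
```

Request:
{"fn": "send_rows", "kwargs": {"motion": [{"claw":1,"slide":[1,20,0],"delta_rot":[0,0,0.002]},{"claw":1,"slide":[3,55,0],"delta_rot":[0,0,0.005]},{"claw":1,"slide":[5,100,1],"delta_rot":[0,0,0.01]},{"claw":1,"slide":[7,146,2],"delta_rot":[0,0,0.015]}]}}

```text
time: 7.8
position: [0.4679, -0.2129, 0.1507]
tool_rot: [-0.327, -3.124, 0.0]
ft_force: [1.5, -0.1, -0.5]
grip_width: 1.0
grip_force: 0.0
```

Request:
{"fn": "send_rows", "kwargs": {"motion": [{"claw":1,"slide":[3,45,0],"delta_rot":[0,0,0.005]},{"claw":1,"slide":[6,90,1],"delta_rot":[0,0,0.01]},{"claw":1,"slide":[8,125,1],"delta_rot":[0,0,0.012]},{"claw":1,"slide":[9.5,146,2],"delta_rot":[0,0,0.015]}]}}

```text
time: 8.2
position: [0.489, -0.0654, 0.1488]
tool_rot: [-0.341, -3.123, -0.002]
ft_force: [-0.3, -1.1, -0.9]
grip_width: 1.0
grip_force: 0.0
```

Request:
{"fn": "send_rows", "kwargs": {"motion": [{"claw":1,"slide":[3,40,0],"delta_rot":[0,0,0.005]},{"claw":1,"slide":[7,85,1],"delta_rot":[0,0,0.01]},{"claw":1,"slide":[10,125,1],"delta_rot":[0,0,0.012]},{"claw":1,"slide":[11.5,146,2],"delta_rot":[0,0,0.015]},{"claw":1,"slide":[11.5,146,2],"delta_rot":[0,0,0.015]}]}}

```text
time: 8.7
position: [0.5095, 0.0799, 0.1464]
tool_rot: [-0.361, -3.12, -0.001]
ft_force: [1.6, -0.1, -0.8]
grip_width: 1.003
grip_force: 0.0
```

Request:
{"fn": "send_rows", "kwargs": {"motion": [{"claw":1,"slide":[0,0,0],"delta_rot":[0,0,0]},{"claw":1,"slide":[0,0,0],"delta_rot":[0,0,0]}]}}

```text
time: 8.9
position: [0.5098, 0.0741, 0.1469]
tool_rot: [-0.374, -3.119, 0.001]
ft_force: [0.6, -0.4, -0.1]
grip_width: 0.999
grip_force: 0.0
```

```bash
python3 plan.py .5115,.0747,.067,-.236
python3 - <<'E'
from fit import *
T=grab('top','top3'); S=grab('side','side3')
for v in ([(T,(370,187,32,50)),(S,(278,216,65,58))],):
    x,f,o=fit('largest',v,[.447,-.3586,.012,-.192]); print(x.round(4),round(f,1),round(o,1))
a=cv2.resize(T['color'][165:240,290:415],(500,300),interpolation=cv2.INTER_CUBIC); b=cv2.resize(S['color'][190:290,250:350],(300,300),interpolation=cv2.INTER_CUBIC)
cv2.imwrite('pics/v4.png',np.hstack([a,b]))
E
```

```text
t 8.9 p [0.5098 0.0741 0.1469] psi -0.2389 w 86.9 F [ 0.6 -0.4 -0.1]
slide [-1.6, 1.1, 79.9] rot -0.003
[ 0.4445 -0.3571  0.0148 -0.1916] 195.8 1265.4
```

View pics/v4.png

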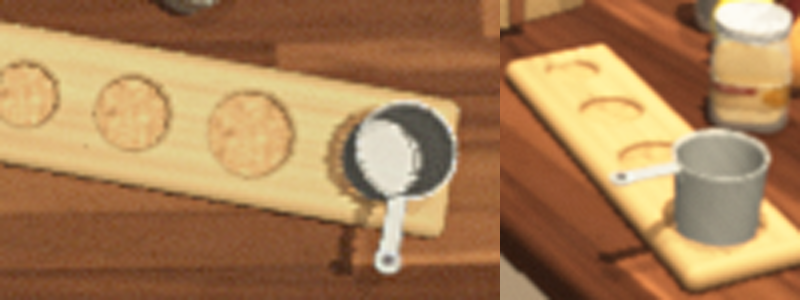

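The image shows the largest cup down in its well and upright, with the handle over the front edge. The z fit carries the same +3 mm bias as the cups on the board, so it reads as fully seated. Next is the large cup.

Request:
{"fn": "send_rows", "kwargs": {"motion": [{"claw":1,"slide":[-1.5,1,20],"delta_rot":[0,0,0]},{"claw":1,"slide":[-1.5,1,50],"delta_rot":[0,0,0]},{"claw":1,"slide":[-1.5,1,74],"delta_rot":[0,0,0]},{"claw":1,"slide":[-1.5,1,80],"delta_rot":[0,0,0]},{"claw":1,"slide":[-1.5,1,80],"delta_rot":[0,0,0]}]}}

```text
time: 9.5
position: [0.5111, 0.0755, 0.0666]
tool_rot: [-0.373, -3.118, 0.002]
ft_force: [-0.0, 0.1, 0.2]
grip_width: 0.998
grip_force: 0.0
```

Request:
{"fn": "send_rows", "kwargs": {"motion": [{"claw":-1,"slide":[0,0,0],"delta_rot":[0,0,0]},{"claw":-1,"slide":[0,0,0],"delta_rot":[0,0,0]},{"claw":-1,"slide":[0,0,0],"delta_rot":[0,0,0]},{"claw":-1,"slide":[0,0,0],"delta_rot":[0,0,0]},{"claw":-1,"slide":[0,0,0],"delta_rot":[0,0,0]}]}}

```text
time: 10.0
position: [0.512, 0.0764, 0.0677]
tool_rot: [0.371, 3.119, 0.001]
ft_force: [-0.2, 0.1, 2.9]
grip_width: 0.669
grip_force: 19.9
```

```bash
python3 plan.py .5115,.0747,.16,-.236 .4637,-.268,.16,-.192 .4637,-.268,.1,-.192
```

```text
t 10.0 p [0.512  0.0764 0.0677] psi -0.2367 w 58.2 F [-0.2  0.1  2.9]
slide [0.0, -1.8, -92.3] rot -0.001
slide [-16.8, -172.2, -0.1] rot -0.022
slide [-13.0, -172.5, -0.1] rot -0.022
slide [0.1, -0.0, 60.0] rot -0.0
```

Request:
{"fn": "send_rows", "kwargs": {"motion": [{"claw":-1,"slide":[0,0,-10],"delta_rot":[0,0,0]},{"claw":-1,"slide":[0,-1,-35],"delta_rot":[0,0,0]},{"claw":-1,"slide":[0,-1.5,-65],"delta_rot":[0,0,0]},{"claw":-1,"slide":[0,-1.5,-90],"delta_rot":[0,0,0]},{"claw":-1,"slide":[0,-1.5,-90],"delta_rot":[0,0,0]}]}}

```text
time: 10.5
position: [0.5138, 0.0754, 0.1613]
tool_rot: [0.37, 3.113, 0.005]
ft_force: [0.7, -0.1, -0.4]
grip_width: 0.671
grip_force: 19.8
```

Request:
{"fn": "send_rows", "kwargs": {"motion": [{"claw":-1,"slide":[-2,-20,0],"delta_rot":[0,0,-0.003]},{"claw":-1,"slide":[-5,-50,0],"delta_rot":[0,0,-0.006]},{"claw":-1,"slide":[-9,-90,0],"delta_rot":[0,0,-0.011]},{"claw":-1,"slide":[-13,-130,0],"delta_rot":[0,0,-0.017]},{"claw":-1,"slide":[-17,-172,0],"delta_rot":[0,0,-0.022]}]}}

```text
time: 11.0
position: [0.4867, -0.0972, 0.1566]
tool_rot: [-0.335, -3.123, -0.001]
ft_force: [1.2, -0.6, -0.6]
grip_width: 0.669
grip_force: 19.9
```

Request:
{"fn": "send_rows", "kwargs": {"motion": [{"claw":-1,"slide":[-3,-40,0],"delta_rot":[0,0,-0.005]},{"claw":-1,"slide":[-6,-80,0],"delta_rot":[0,0,-0.01]},{"claw":-1,"slide":[-9,-120,0],"delta_rot":[0,0,-0.015]},{"claw":-1,"slide":[-12,-155,0],"delta_rot":[0,0,-0.02]},{"claw":-1,"slide":[-13,-172,0],"delta_rot":[0,0,-0.022]}]}}

```text
time: 11.5
position: [0.4618, -0.2707, 0.1568]
tool_rot: [-0.309, -3.126, 0.002]
ft_force: [0.0, -0.0, -0.2]
grip_width: 0.667
grip_force: 19.8
```

Request:
{"fn": "send_rows", "kwargs": {"motion": [{"claw":-1,"slide":[0,0,30],"delta_rot":[0,0,0]},{"claw":-1,"slide":[0,0,60],"delta_rot":[0,0,0]},{"claw":-1,"slide":[0,0,70],"delta_rot":[0,0,0]},{"claw":-1,"slide":[0,0,70],"delta_rot":[0,0,0]},{"claw":-1,"slide":[0,0,70],"delta_rot":[0,0,0]}]}}

```text
time: 12.0
position: [0.464, -0.2673, 0.0878]
tool_rot: [0.302, 3.126, -0.001]
ft_force: [-0.1, 0.8, -0.6]
grip_width: 0.672
grip_force: 19.8
```

```bash
python3 plan.py .4637,-.268,.0500,-.192
```

```text
t 12.0 p [ 0.464  -0.2673  0.0878] psi -0.1926 w 58.5 F [-0.1  0.8 -0.6]
slide [0.2, -0.8, 37.8] rot -0.001
```

Request:
{"fn": "send_rows", "kwargs": {"motion": [{"claw":-1,"slide":[0,-0.5,10],"delta_rot":[0,0,0]},{"claw":-1,"slide":[0,-0.5,18],"delta_rot":[0,0,0]},{"claw":-1,"slide":[0,-0.5,25],"delta_rot":[0,0,0]},{"claw":-1,"slide":[0,-0.5,29],"delta_rot":[0,0,0]},{"claw":-1,"slide":[0,-0.5,32],"delta_rot":[0,0,0]}]}}

```text
time: 12.5
position: [0.4632, -0.2675, 0.0545]
tool_rot: [-0.302, -3.126, -0.0]
ft_force: [-0.2, 0.5, -0.7]
grip_width: 0.669
grip_force: 19.8
```

Request:
{"fn": "send_rows", "kwargs": {"motion": [{"claw":-1,"slide":[0,0,2],"delta_rot":[0,0,0]},{"claw":-1,"slide":[0,0,4],"delta_rot":[0,0,0]},{"claw":-1,"slide":[0,0,5],"delta_rot":[0,0,0]},{"claw":-1,"slide":[0,0,6],"delta_rot":[0,0,0]},{"claw":-1,"slide":[0,0,6],"delta_rot":[0,0,0]}]}}

```text
time: 13.0
position: [0.4637, -0.2676, 0.0497]
tool_rot: [0.302, 3.127, 0.001]
ft_force: [-0.6, 1.4, 3.7]
grip_width: 0.669
grip_force: 20.0
```

Request:
{"fn": "send_rows", "kwargs": {"motion": [{"claw":-1,"slide":[0,0,0],"delta_rot":[0,0,0]},{"claw":0.7,"slide":[0,0,0],"delta_rot":[0,0,0]},{"claw":0.7,"slide":[0,0,0],"delta_rot":[0,0,0]},{"claw":0.7,"slide":[0,0,0],"delta_rot":[0,0,0]}]}}

```text
time: 13.4
position: [0.4634, -0.2675, 0.0489]
tool_rot: [0.302, 3.127, -0.0]
ft_force: [0.3, -0.7, -0.0]
grip_width: 0.824
grip_force: 0.0
```

Request:
{"fn": "send_rows", "kwargs": {"motion": [{"claw":0.7,"slide":[0,0,-10],"delta_rot":[0,0,0]},{"claw":0.7,"slide":[0,0,-40],"delta_rot":[0,0,0]},{"claw":0.7,"slide":[0,0,-75],"delta_rot":[0,0,0]},{"claw":0.7,"slide":[0,0,-105],"delta_rot":[0,0,0]},{"claw":0.7,"slide":[0,0,-105],"delta_rot":[0,0,0]}]}}

```text
time: 13.9
position: [0.466, -0.2693, 0.1589]
tool_rot: [0.302, 3.118, -0.002]
ft_force: [-0.0, -0.9, -0.1]
grip_width: 0.849
grip_force: 0.0
```

```bash
python3 plan.py .516,.400,.15,.21
```

```text
t 13.9 p [ 0.466  -0.2693  0.1589] psi -0.1932 w 73.8 F [-0.  -0.9 -0.1]
slide [19.9, 166.6, 1.9] rot -0.101
slide [3.0, 167.8, 2.1] rot -0.101
slide [-13.9, 167.2, 2.2] rot -0.101
slide [-30.6, 165.0, 2.4] rot -0.101
```

Request:
{"fn": "send_rows", "kwargs": {"motion": [{"claw":0.7,"slide":[2,20,0],"delta_rot":[0,0,-0.01]},{"claw":0.7,"slide":[7,60,0],"delta_rot":[0,0,-0.035]},{"claw":0.7,"slide":[13,105,0],"delta_rot":[0,0,-0.065]},{"claw":0.7,"slide":[20,150,0],"delta_rot":[0,0,-0.1]},{"claw":0.7,"slide":[20,167,0],"delta_rot":[0,0,-0.1]}]}}

```text
time: 14.4
position: [0.4754, -0.0947, 0.1536]
tool_rot: [-0.135, -3.138, -0.004]
ft_force: [-0.1, 0.4, -0.2]
grip_width: 0.852
grip_force: 0.0
```

Request:
{"fn": "send_rows", "kwargs": {"motion": [{"claw":0.7,"slide":[1,42,0],"delta_rot":[0,0,-0.025]},{"claw":0.7,"slide":[2,84,0],"delta_rot":[0,0,-0.05]},{"claw":0.7,"slide":[3,126,0],"delta_rot":[0,0,-0.075]},{"claw":0.7,"slide":[3,168,0],"delta_rot":[0,0,-0.1]}]}}

```text
time: 14.8
position: [0.4879, 0.0693, 0.1539]
tool_rot: [0.012, -3.142, -0.0]
ft_force: [0.7, -0.3, -0.0]
grip_width: 0.849
grip_force: 0.0
```

Request:
{"fn": "send_rows", "kwargs": {"motion": [{"claw":0.7,"slide":[-3,42,0],"delta_rot":[0,0,-0.025]},{"claw":0.7,"slide":[-7,84,0],"delta_rot":[0,0,-0.05]},{"claw":0.7,"slide":[-10,126,0],"delta_rot":[0,0,-0.075]},{"claw":0.7,"slide":[-14,167,0],"delta_rot":[0,0,-0.1]}]}}

```text
time: 15.2
position: [0.5007, 0.2365, 0.1537]
tool_rot: [0.17, -3.137, 0.0]
ft_force: [0.9, 0.0, 1.0]
grip_width: 0.845
grip_force: 0.0
```

Request:
{"fn": "send_rows", "kwargs": {"motion": [{"claw":0.7,"slide":[-8,42,0],"delta_rot":[0,0,-0.025]},{"claw":0.7,"slide":[-16,84,0],"delta_rot":[0,0,-0.05]},{"claw":0.7,"slide":[-24,126,0],"delta_rot":[0,0,-0.075]},{"claw":0.7,"slide":[-31,165,0],"delta_rot":[0,0,-0.1]},{"claw":0.7,"slide":[-31,165,0],"delta_rot":[0,0,-0.1]}]}}

```text
time: 15.7
position: [0.5114, 0.4095, 0.1528]
tool_rot: [0.339, -3.122, -0.005]
ft_force: [-0.3, -0.1, -0.4]
grip_width: 0.852
grip_force: 0.0
```

Request:
{"fn": "send_rows", "kwargs": {"motion": [{"claw":0.7,"slide":[0,0,0],"delta_rot":[0,0,0]},{"claw":0.7,"slide":[0,0,0],"delta_rot":[0,0,0]},{"claw":0.7,"slide":[0,0,0],"delta_rot":[0,0,0]}]}}

```text
time: 16.0
position: [0.515, 0.4002, 0.1542]
tool_rot: [-0.321, 3.125, -0.001]
ft_force: [0.9, -0.6, 1.0]
grip_width: 0.847
grip_force: 0.0
```

```bash
python3 plan.py .516,.400,.066,.21
python3 - <<'E'
from fit import *
T=grab('top','top4'); S=grab('side','side4')
a=cv2.resize(T['color'][165:240,290:415],(500,300),interpolation=cv2.INTER_CUBIC); b=cv2.resize(S['color'][190:290,250:350],(300,300),interpolation=cv2.INTER_CUBIC)
c=cv2.resize(T['color'][150:250,90:260],(510,300),interpolation=cv2.INTER_CUBIC);e=cv2.resize(S['color'][110:190,150:230],(290,300),interpolation=cv2.INTER_CUBIC)
cv2.imwrite('pics/v5.png',np.vstack([np.hstack([a,b]),np.hstack([c,e])]))
E
```

```text
t 16.0 p [0.515  0.4002 0.1542] psi 0.2045 w 73.7 F [ 0.9 -0.6  1. ]
slide [-0.9, -0.3, 88.2] rot -0.006
```

View pics/v5.png

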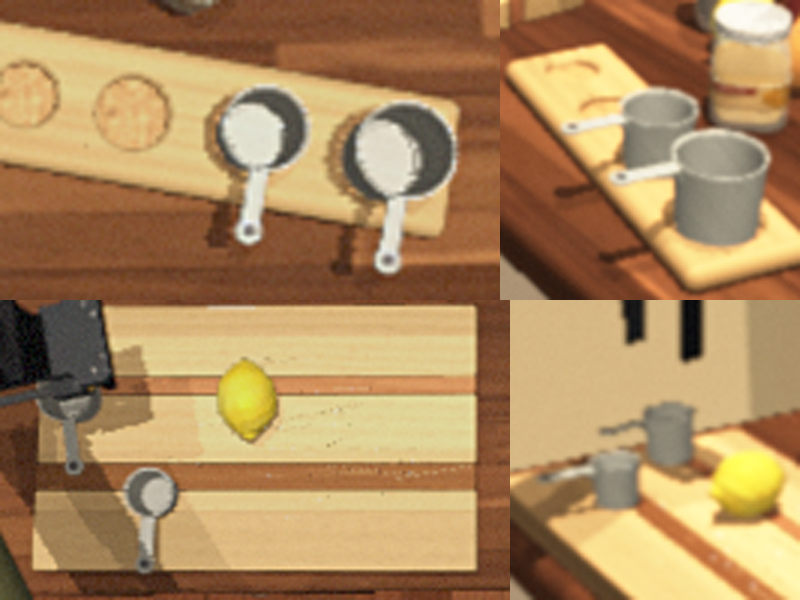

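Both placed cups are seated with their handles over the front edge. The gripper hovers over the small cup (bottom right, fingers at (635,340) and (690,355) either side of the cup at (668,430)).

Request:
{"fn": "send_rows", "kwargs": {"motion": [{"claw":0.7,"slide":[-1,0,20],"delta_rot":[0,0,-0.005]},{"claw":0.7,"slide":[-1,0,50],"delta_rot":[0,0,-0.005]},{"claw":0.7,"slide":[-1,0,80],"delta_rot":[0,0,-0.005]},{"claw":0.7,"slide":[-1,0,88],"delta_rot":[0,0,-0.005]},{"claw":0.7,"slide":[-1,0,88],"delta_rot":[0,0,-0.005]}]}}

```text
time: 16.6
position: [0.5147, 0.4013, 0.065]
tool_rot: [0.331, -3.122, 0.003]
ft_force: [-0.6, -0.2, 0.6]
grip_width: 0.853
grip_force: 0.0
```

Request:
{"fn": "send_rows", "kwargs": {"motion": [{"claw":-1,"slide":[0,0,0],"delta_rot":[0,0,0]},{"claw":-1,"slide":[0,0,0],"delta_rot":[0,0,0]},{"claw":-1,"slide":[0,0,0],"delta_rot":[0,0,0]},{"claw":-1,"slide":[0,0,0],"delta_rot":[0,0,0]},{"claw":-1,"slide":[0,0,0],"delta_rot":[0,0,0]}]}}

```text
time: 17.1
position: [0.516, 0.4026, 0.0673]
tool_rot: [-0.332, 3.122, 0.001]
ft_force: [-0.6, -0.8, 4.6]
grip_width: 0.571
grip_force: 19.8
```

```bash
python3 plan.py .516,.400,.16,.21 .4803,-.1849,.16,-.192
```

```text
t 17.1 p [0.516  0.4026 0.0673] psi 0.2122 w 49.7 F [-0.6 -0.8  4.6]
slide [0.4, -2.5, -92.7] rot 0.002
slide [52.3, -188.2, -0.2] rot 0.134
slide [26.7, -193.5, -0.2] rot 0.134
slide [0.6, -195.3, -0.1] rot 0.134
```

Request:
{"fn": "send_rows", "kwargs": {"motion": [{"claw":-1,"slide":[0,0,-10],"delta_rot":[0,0,0]},{"claw":-1,"slide":[0,-1,-35],"delta_rot":[0,0,0]},{"claw":-1,"slide":[0,-2,-65],"delta_rot":[0,0,0]},{"claw":-1,"slide":[0,-2,-93],"delta_rot":[0,0,0]},{"claw":-1,"slide":[0,-2,-93],"delta_rot":[0,0,0]}]}}

```text
time: 17.6
position: [0.5179, 0.4022, 0.1644]
tool_rot: [-0.332, 3.117, 0.008]
ft_force: [1.8, 0.8, -0.4]
grip_width: 0.571
grip_force: 20.0
```

Request:
{"fn": "send_rows", "kwargs": {"motion": [{"claw":-1,"slide":[6,-20,0],"delta_rot":[0,0,0.015]},{"claw":-1,"slide":[17,-60,0],"delta_rot":[0,0,0.043]},{"claw":-1,"slide":[29,-105,0],"delta_rot":[0,0,0.075]},{"claw":-1,"slide":[41,-148,0],"delta_rot":[0,0,0.105]},{"claw":-1,"slide":[52,-188,0],"delta_rot":[0,0,0.134]}]}}

```text
time: 18.1
position: [0.5036, 0.2034, 0.1582]
tool_rot: [0.12, -3.138, 0.001]
ft_force: [1.7, 0.1, 0.1]
grip_width: 0.571
grip_force: 20.0
```

Request:
{"fn": "send_rows", "kwargs": {"motion": [{"claw":-1,"slide":[5,-39,0],"delta_rot":[0,0,0.027]},{"claw":-1,"slide":[11,-78,0],"delta_rot":[0,0,0.054]},{"claw":-1,"slide":[16,-117,0],"delta_rot":[0,0,0.08]},{"claw":-1,"slide":[22,-156,0],"delta_rot":[0,0,0.107]},{"claw":-1,"slide":[27,-193,0],"delta_rot":[0,0,0.134]}]}}

```text
time: 18.6
position: [0.4917, 0.0095, 0.1584]
tool_rot: [-0.09, -3.139, -0.0]
ft_force: [0.9, -0.6, -1.2]
grip_width: 0.572
grip_force: 20.0
```

Request:
{"fn": "send_rows", "kwargs": {"motion": [{"claw":-1,"slide":[0,-39,0],"delta_rot":[0,0,0.027]},{"claw":-1,"slide":[0,-78,0],"delta_rot":[0,0,0.054]},{"claw":-1,"slide":[0,-120,0],"delta_rot":[0,0,0.08]},{"claw":-1,"slide":[0.5,-160,0],"delta_rot":[0,0,0.11]},{"claw":-1,"slide":[0.5,-195,0],"delta_rot":[0,0,0.134]}]}}

```text
time: 19.1
position: [0.4803, -0.1853, 0.1586]
tool_rot: [-0.301, -3.127, -0.0]
ft_force: [0.3, -0.2, -1.5]
grip_width: 0.571
grip_force: 20.0
```

Request:
{"fn": "send_rows", "kwargs": {"motion": [{"claw":-1,"slide":[0,0,15],"delta_rot":[0,0,0]},{"claw":-1,"slide":[0,0,40],"delta_rot":[0,0,0]},{"claw":-1,"slide":[0,0,65],"delta_rot":[0,0,0]},{"claw":-1,"slide":[0,0,70],"delta_rot":[0,0,0]},{"claw":-1,"slide":[0,0,70],"delta_rot":[0,0,0]}]}}

```text
time: 19.6
position: [0.4803, -0.1831, 0.0881]
tool_rot: [-0.297, -3.125, 0.0]
ft_force: [-0.2, -0.3, -0.5]
grip_width: 0.573
grip_force: 20.0
```

```bash
python3 plan.py .4803,-.1849,.0495,-.192
```

```text
t 19.6 p [ 0.4803 -0.1831  0.0881] psi -0.1898 w 49.9 F [-0.2 -0.3 -0.5]
slide [-0.4, -1.7, 38.6] rot 0.002
```

Request:
{"fn": "send_rows", "kwargs": {"motion": [{"claw":-1,"slide":[-0.5,-1.5,10],"delta_rot":[0,0,0]},{"claw":-1,"slide":[-0.5,-1.5,18],"delta_rot":[0,0,0]},{"claw":-1,"slide":[-0.5,-1.5,25],"delta_rot":[0,0,0]},{"claw":-1,"slide":[-0.5,-1.5,30],"delta_rot":[0,0,0]},{"claw":-1,"slide":[-0.5,-1.5,33],"delta_rot":[0,0,0]}]}}

```text
time: 20.1
position: [0.4813, -0.1849, 0.0556]
tool_rot: [-0.298, -3.127, -0.0]
ft_force: [-1.2, -0.3, -0.9]
grip_width: 0.577
grip_force: 20.0
```

Request:
{"fn": "send_rows", "kwargs": {"motion": [{"claw":-1,"slide":[0,0,2],"delta_rot":[0,0,0]},{"claw":-1,"slide":[0,0,4],"delta_rot":[0,0,0]},{"claw":-1,"slide":[0,0,5],"delta_rot":[0,0,0]},{"claw":-1,"slide":[0,0,5.5],"delta_rot":[0,0,0]},{"claw":-1,"slide":[0,0,5.5],"delta_rot":[0,0,0]}]}}

```text
time: 20.6
position: [0.4816, -0.185, 0.0506]
tool_rot: [0.298, 3.127, 0.0]
ft_force: [0.7, 0.5, -0.6]
grip_width: 0.576
grip_force: 20.0
```

Request:
{"fn": "send_rows", "kwargs": {"motion": [{"claw":-1,"slide":[0,0,1],"delta_rot":[0,0,0]},{"claw":-1,"slide":[0,0,1],"delta_rot":[0,0,0]},{"claw":0.5,"slide":[0,0,1],"delta_rot":[0,0,0]},{"claw":0.5,"slide":[0,0,1],"delta_rot":[0,0,0]},{"claw":0.5,"slide":[0,0,1],"delta_rot":[0,0,0]}]}}

```text
time: 21.1
position: [0.4817, -0.1851, 0.0497]
tool_rot: [0.298, 3.127, 0.0]
ft_force: [-0.1, 0.6, 0.5]
grip_width: 0.727
grip_force: 0.0
```

Request:
{"fn": "send_rows", "kwargs": {"motion": [{"claw":0.5,"slide":[0,0,-10],"delta_rot":[0,0,0]},{"claw":0.5,"slide":[0,0,-40],"delta_rot":[0,0,0]},{"claw":0.5,"slide":[0,0,-75],"delta_rot":[0,0,0]},{"claw":0.5,"slide":[0,0,-105],"delta_rot":[0,0,0]},{"claw":0.5,"slide":[0,0,-105],"delta_rot":[0,0,0]}]}}

```text
time: 21.6
position: [0.4844, -0.1863, 0.1595]
tool_rot: [0.297, 3.119, 0.0]
ft_force: [0.2, -0.5, 0.8]
grip_width: 0.752
grip_force: 0.0
```

```bash
python3 plan.py .425,.321,.15,0
```

```text
t 21.6 p [ 0.4844 -0.1863  0.1595] psi -0.1901 w 65.4 F [ 0.2 -0.5  0.8]
slide [51.4, 162.3, 2.9] rot -0.063
slide [41.0, 165.2, 3.0] rot -0.063
slide [30.5, 167.5, 3.1] rot -0.063
```

Request:
{"fn": "send_rows", "kwargs": {"motion": [{"claw":0.5,"slide":[7,22,0],"delta_rot":[0,0,-0.01]},{"claw":0.5,"slide":[20,62,0],"delta_rot":[0,0,-0.025]},{"claw":0.5,"slide":[34,106,0],"delta_rot":[0,0,-0.04]},{"claw":0.5,"slide":[47,148,0],"delta_rot":[0,0,-0.063]},{"claw":0.5,"slide":[51,162,0],"delta_rot":[0,0,-0.063]}]}}

```text
time: 22.1
position: [0.4609, -0.0115, 0.1543]
tool_rot: [-0.189, -3.135, -0.003]
ft_force: [-0.1, -0.1, 0.2]
grip_width: 0.751
grip_force: 0.0
```

Request:
{"fn": "send_rows", "kwargs": {"motion": [{"claw":0.5,"slide":[10,41,0],"delta_rot":[0,0,-0.016]},{"claw":0.5,"slide":[20,82,0],"delta_rot":[0,0,-0.032]},{"claw":0.5,"slide":[30,123,0],"delta_rot":[0,0,-0.048]},{"claw":0.5,"slide":[41,165,0],"delta_rot":[0,0,-0.063]}]}}

```text
time: 22.5
position: [0.4417, 0.1538, 0.1546]
tool_rot: [0.1, 3.14, 0.0]
ft_force: [0.7, 0.7, -0.2]
grip_width: 0.754
grip_force: 0.0
```

Request:
{"fn": "send_rows", "kwargs": {"motion": [{"claw":0.5,"slide":[8,42,0],"delta_rot":[0,0,-0.016]},{"claw":0.5,"slide":[15,84,0],"delta_rot":[0,0,-0.032]},{"claw":0.5,"slide":[23,126,0],"delta_rot":[0,0,-0.048]},{"claw":0.5,"slide":[30.5,167,0],"delta_rot":[0,0,-0.063]},{"claw":0.5,"slide":[30.5,167,0],"delta_rot":[0,0,-0.063]}]}}

```text
time: 23.0
position: [0.4197, 0.3276, 0.1542]
tool_rot: [0.013, -3.141, -0.004]
ft_force: [-0.4, -0.3, -1.5]
grip_width: 0.748
grip_force: 0.0
```

Request:
{"fn": "send_rows", "kwargs": {"motion": [{"claw":0.5,"slide":[0,0,0],"delta_rot":[0,0,0]},{"claw":0.5,"slide":[0,0,0],"delta_rot":[0,0,0]},{"claw":0.5,"slide":[0,0,0],"delta_rot":[0,0,0]}]}}

```text
time: 23.3
position: [0.423, 0.3194, 0.1546]
tool_rot: [0.006, 3.142, -0.001]
ft_force: [0.3, -0.1, 0.1]
grip_width: 0.748
grip_force: 0.0
```

```bash
python3 plan.py .425,.321,.0645,0
```

```text
t 23.3 p [0.423  0.3194 0.1546] psi -0.0035 w 65.1 F [ 0.3 -0.1  0.1]
slide [-2.0, 1.6, 90.1] rot -0.004
```

Request:
{"fn": "send_rows", "kwargs": {"motion": [{"claw":0.5,"slide":[-2,1.5,20],"delta_rot":[0,0,-0.004]},{"claw":0.5,"slide":[-2,1.5,50],"delta_rot":[0,0,-0.004]},{"claw":0.5,"slide":[-2,1.5,80],"delta_rot":[0,0,-0.004]},{"claw":0.5,"slide":[-2,1.5,90],"delta_rot":[0,0,-0.004]},{"claw":0.5,"slide":[-2,1.5,90],"delta_rot":[0,0,-0.004]}]}}

```text
time: 23.8
position: [0.4238, 0.321, 0.0634]
tool_rot: [0.003, -3.139, 0.004]
ft_force: [-0.9, 0.7, 0.7]
grip_width: 0.751
grip_force: 0.0
```

Request:
{"fn": "send_rows", "kwargs": {"motion": [{"claw":-1,"slide":[0,0,0],"delta_rot":[0,0,0]},{"claw":-1,"slide":[0,0,0],"delta_rot":[0,0,0]},{"claw":-1,"slide":[0,0,0],"delta_rot":[0,0,0]},{"claw":-1,"slide":[0,0,0],"delta_rot":[0,0,0]},{"claw":-1,"slide":[0,0,0],"delta_rot":[0,0,0]}]}}

```text
time: 24.3
position: [0.4251, 0.3231, 0.0657]
tool_rot: [-0.005, 3.14, 0.002]
ft_force: [-0.5, -1.6, 5.4]
grip_width: 0.511
grip_force: 19.6
```

```bash
python3 plan.py .425,.321,.16,0 .4951,-.1107,.16,-.192
```

```text
t 24.3 p [0.4251 0.3231 0.0657] psi 0.0032 w 44.5 F [-0.5 -1.6  5.4]
slide [-0.0, -2.0, -94.3] rot 0.003
slide [-23.4, -143.9, -0.2] rot 0.064
slide [-32.5, -142.1, -0.1] rot 0.064
slide [-41.5, -139.7, -0.1] rot 0.064
```

Request:
{"fn": "send_rows", "kwargs": {"motion": [{"claw":-1,"slide":[0,0,-10],"delta_rot":[0,0,0]},{"claw":-1,"slide":[0,-1,-35],"delta_rot":[0,0,0]},{"claw":-1,"slide":[0,-2,-65],"delta_rot":[0,0,0]},{"claw":-1,"slide":[0,-2,-94],"delta_rot":[0,0,0]},{"claw":-1,"slide":[0,-2,-94],"delta_rot":[0,0,0]}]}}

```text
time: 24.8
position: [0.4264, 0.3224, 0.1634]
tool_rot: [-0.005, 3.136, 0.009]
ft_force: [0.8, 0.3, -0.6]
grip_width: 0.507
grip_force: 19.9
```

Request:
{"fn": "send_rows", "kwargs": {"motion": [{"claw":-1,"slide":[-3,-18,0],"delta_rot":[0,0,0.008]},{"claw":-1,"slide":[-8,-48,0],"delta_rot":[0,0,0.02]},{"claw":-1,"slide":[-13,-80,0],"delta_rot":[0,0,0.035]},{"claw":-1,"slide":[-18,-112,0],"delta_rot":[0,0,0.05]},{"claw":-1,"slide":[-23.5,-144,0],"delta_rot":[0,0,0.064]}]}}

```text
time: 25.3
position: [0.4472, 0.1736, 0.1571]
tool_rot: [-0.098, -3.137, 0.003]
ft_force: [-0.4, 0.4, 0.1]
grip_width: 0.513
grip_force: 19.9
```

Request:
{"fn": "send_rows", "kwargs": {"motion": [{"claw":-1,"slide":[-8,-35,0],"delta_rot":[0,0,0.016]},{"claw":-1,"slide":[-16,-71,0],"delta_rot":[0,0,0.032]},{"claw":-1,"slide":[-24,-106,0],"delta_rot":[0,0,0.048]},{"claw":-1,"slide":[-32.5,-142,0],"delta_rot":[0,0,0.064]}]}}

```text
time: 25.7
position: [0.4706, 0.0303, 0.1572]
tool_rot: [-0.198, -3.133, 0.001]
ft_force: [0.6, 1.2, -0.5]
grip_width: 0.508
grip_force: 19.9
```

Request:
{"fn": "send_rows", "kwargs": {"motion": [{"claw":-1,"slide":[-10,-35,0],"delta_rot":[0,0,0.016]},{"claw":-1,"slide":[-21,-70,0],"delta_rot":[0,0,0.032]},{"claw":-1,"slide":[-31,-105,0],"delta_rot":[0,0,0.048]},{"claw":-1,"slide":[-41.5,-140,0],"delta_rot":[0,0,0.064]},{"claw":-1,"slide":[-41.5,-140,0],"delta_rot":[0,0,0.064]}]}}

```text
time: 26.2
position: [0.494, -0.1181, 0.1577]
tool_rot: [-0.311, -3.124, 0.005]
ft_force: [1.6, -0.5, -0.5]
grip_width: 0.509
grip_force: 19.9
```

Request:
{"fn": "send_rows", "kwargs": {"motion": [{"claw":-1,"slide":[0,0,15],"delta_rot":[0,0,0]},{"claw":-1,"slide":[0,0,40],"delta_rot":[0,0,0]},{"claw":-1,"slide":[0,0,65],"delta_rot":[0,0,0]},{"claw":-1,"slide":[0,0,70],"delta_rot":[0,0,0]},{"claw":-1,"slide":[0,0,70],"delta_rot":[0,0,0]}]}}

```text
time: 26.7
position: [0.4942, -0.1112, 0.0873]
tool_rot: [-0.297, -3.124, 0.001]
ft_force: [1.2, 0.8, -0.5]
grip_width: 0.511
grip_force: 19.9
```

```bash
python3 plan.py .4951,-.1107,.0477,-.192
```

```text
t 26.7 p [ 0.4942 -0.1112  0.0873] psi -0.1894 w 44.5 F [ 1.2  0.8 -0.5]
slide [-1.0, 0.7, 39.6] rot 0.003
```

Request:
{"fn": "send_rows", "kwargs": {"motion": [{"claw":-1,"slide":[-1,0.5,10],"delta_rot":[0,0,0.003]},{"claw":-1,"slide":[-1,0.5,18],"delta_rot":[0,0,0.003]},{"claw":-1,"slide":[-1,0.5,25],"delta_rot":[0,0,0.003]},{"claw":-1,"slide":[-1,0.5,31],"delta_rot":[0,0,0.003]},{"claw":-1,"slide":[-1,0.5,34],"delta_rot":[0,0,0.003]}]}}

```text
time: 27.2
position: [0.4967, -0.1107, 0.0539]
tool_rot: [-0.301, -3.126, 0.0]
ft_force: [-0.3, -0.5, -0.6]
grip_width: 0.509
grip_force: 19.9
```

Request:
{"fn": "send_rows", "kwargs": {"motion": [{"claw":-1,"slide":[0,0,2],"delta_rot":[0,0,0]},{"claw":-1,"slide":[0,0,4],"delta_rot":[0,0,0]},{"claw":-1,"slide":[0,0,5.5],"delta_rot":[0,0,0]},{"claw":-1,"slide":[0,0,6],"delta_rot":[0,0,0]},{"claw":-1,"slide":[0,0,6],"delta_rot":[0,0,0]}]}}

```text
time: 27.7
position: [0.4971, -0.1106, 0.0486]
tool_rot: [0.301, 3.127, 0.0]
ft_force: [-0.0, -0.2, -1.0]
grip_width: 0.51
grip_force: 19.9
```

Request:
{"fn": "send_rows", "kwargs": {"motion": [{"claw":-1,"slide":[1,0,1],"delta_rot":[0,0,0]},{"claw":-1,"slide":[1,0,1],"delta_rot":[0,0,0]},{"claw":0.35,"slide":[1,0,1],"delta_rot":[0,0,0]},{"claw":0.35,"slide":[1,0,1],"delta_rot":[0,0,0]},{"claw":0.35,"slide":[1,0,1],"delta_rot":[0,0,0]}]}}

```text
time: 28.2
position: [0.4959, -0.1107, 0.0475]
tool_rot: [-0.301, -3.127, 0.0]
ft_force: [0.4, 0.3, -0.1]
grip_width: 0.653
grip_force: 0.0
```

Request:
{"fn": "send_rows", "kwargs": {"motion": [{"claw":0.35,"slide":[0,0,-10],"delta_rot":[0,0,0]},{"claw":0.35,"slide":[0,0,-40],"delta_rot":[0,0,0]},{"claw":0.35,"slide":[0,0,-75],"delta_rot":[0,0,0]},{"claw":0.35,"slide":[0,0,-105],"delta_rot":[0,0,0]},{"claw":0.35,"slide":[0,0,-120],"delta_rot":[0,0,0]}]}}

```text
time: 28.7
position: [0.4974, -0.1111, 0.1712]
tool_rot: [0.301, 3.122, 0.001]
ft_force: [-0.3, -0.2, 0.5]
grip_width: 0.681
grip_force: 0.0
```

Request:
{"fn": "send_rows", "kwargs": {"motion": [{"claw":0.35,"slide":[5,40,0],"delta_rot":[0,0,0]},{"claw":0.35,"slide":[10,85,0],"delta_rot":[0,0,0]},{"claw":0.35,"slide":[15,130,0],"delta_rot":[0,0,0]},{"claw":0.35,"slide":[20,175,0],"delta_rot":[0,0,0]},{"claw":0.35,"slide":[20,210,0],"delta_rot":[0,0,0]}]}}

```text
time: 29.2
position: [0.516, 0.1025, 0.1684]
tool_rot: [0.297, 3.127, 0.002]
ft_force: [0.2, 0.1, 0.4]
grip_width: 0.679
grip_force: 0.0
```

Request:
{"fn": "send_rows", "kwargs": {"motion": [{"claw":0.35,"slide":[0,40,0],"delta_rot":[0,0,0]},{"claw":0.35,"slide":[0,80,0],"delta_rot":[0,0,0]},{"claw":0.35,"slide":[0,100,0],"delta_rot":[0,0,0]},{"claw":0.35,"slide":[0,100,0],"delta_rot":[0,0,0]},{"claw":0.35,"slide":[0,100,0],"delta_rot":[0,0,0]}]}}

```text
time: 29.7
position: [0.5355, 0.1961, 0.1677]
tool_rot: [0.302, 3.127, -0.002]
ft_force: [-0.8, -0.3, 0.0]
grip_width: 0.671
grip_force: 0.0
```

```bash
python3 - <<'E'
from fit import *
T=grab('top','top5'); S=grab('side','side5')
for n,x,y,r in(('largest',.447,-.3586,(372,187,32,50)),('large',.4637,-.2676,(342,180,28,48)),('small',.4817,-.185,(313,176,25,45)),('smallest',.497,-.111,(286,172,25,42))):
    x,f,o=fit(n,[(T,r)],[x,y,.012,-.192]); print(n,x.round(4),round(f,1),round(o,1))
a=cv2.resize(T['color'][145:240,275:415],(442,300),interpolation=cv2.INTER_CUBIC); b=cv2.resize(S['color'][185:290,245:350],(358,358),interpolation=cv2.INTER_CUBIC)
c=cv2.resize(T['color'][140:250,90:260],(442,286))
im=np.zeros((586,800,3),np.uint8); im[:300,:442]=a; im[300:,:442]=c; im[:358,442:]=b
cv2.imwrite('pics/v6.png',im)
E
```

```text
largest [ 0.4448 -0.36    0.019  -0.2717] 30.8 563.9
large [ 0.4632 -0.2692  0.0169 -0.2477] 21.7 445.1
small [ 0.48   -0.1855  0.0195 -0.2657] 14.2 341.0
smallest [ 0.4946 -0.1113  0.0249 -0.2354] 10.6 275.3
```

View pics/v6.png

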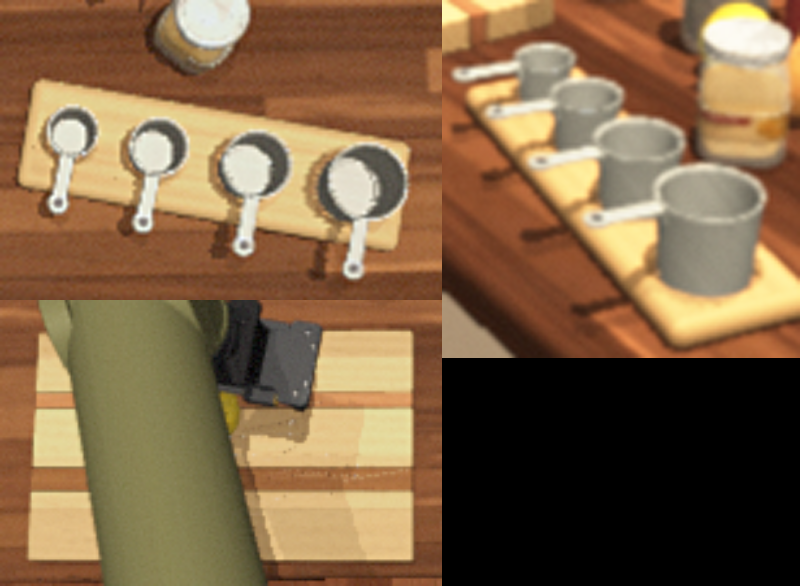

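The image shows all four cups in their wells with handles over the front edge, and the jar and lemon in place. The loose one-view fit leaves yaw and z uncertain, so I'll refit with z fixed, and also with both views.

```bash
python3 - <<'E'
from fit import *
from scipy.optimize import minimize
T,S=load('top5'),load('side5')
def go(n,v,p0,z):
    O=[obs(d,r) for d,r in v]
    f=lambda p:sum(((render(d,G[n],p[0],p[1],z,p[2],r)-o)**2).sum() for (d,r),o in zip(v,O))
    for k in range(2):
        r=minimize(f,p0,method='Nelder-Mead',options=dict(initial_simplex=np.vstack([p0]+[np.array(p0)+e for e in np.diag([.005,.005,.12])]),xatol=1e-4,fatol=1e-2)); p0=r.x
    return r
for n,x,y,r in(('largest',.447,-.3586,(372,187,32,50)),('large',.4637,-.2676,(342,180,28,48)),('small',.4817,-.185,(313,176,25,45)),('smallest',.497,-.111,(286,172,25,42))):
    for z in(.012,.015,.018,.022):
        q=go(n,[(T,r)],[x,y,-.192],z); print(n,z,q.x.round(4),round(q.fun,1))
T0=load('top0')
for n,x,y,a,r in (('largest',.429,.146,-.2,(187,195,35,52)),('large',.511,.0747,-.23,(215,167,28,48)),('small',.516,.4,.21,(100,169,26,43)),('smallest',.425,.321,0,(129,203,25,41))):
    q=go(n,[(T0,r)],[x,y,a],.03); print('board',n,q.x.round(4),round(q.fun,1))
# side view: measured cup outlines vs predicted if seated
s=S['color'].copy(); k=8; x0,y0=252,192; c=cv2.resize(s[y0:y0+75,x0:x0+95],None,fx=k,fy=k,interpolation=cv2.INTER_CUBIC)
for n,x,y in(('largest',.4455,-.3586),('large',.4635,-.268),('small',.480,-.185),('smallest',.495,-.111)):
    rb,rt,h,L=np.array(G[n])/1e3; yw=-.192
    t=np.linspace(0,2*np.pi,90)
    P=np.c_[x+rt*np.cos(t),y+rt*np.sin(t),np.full(90,.012+h)]
    H=np.array([[x-l*np.cos(yw),y-l*np.sin(yw),.012+h] for l in(rt,L)])
    for X in(P,H): cv2.polylines(c,[((proj(S,X)-[x0,y0]+.5)*k-.5).astype(np.int32)],False,(0,0,255),1)
cv2.imwrite('pics/v7.png',c)
E
```

```text
largest 0.012 [ 0.4458 -0.3626 -0.2715] 28.3
largest 0.015 [ 0.4454 -0.3612 -0.2678] 29.1
largest 0.018 [ 0.4451 -0.3603 -0.2668] 30.3
largest 0.022 [ 0.4445 -0.3591 -0.2718] 31.4
large 0.012 [ 0.4636 -0.2704 -0.2528] 21.6
large 0.015 [ 0.463  -0.2696 -0.2532] 21.4
large 0.018 [ 0.4628 -0.269  -0.2536] 21.9
large 0.022 [ 0.4624 -0.2682 -0.2535] 22.2
small 0.012 [ 0.4812 -0.1868 -0.2712] 14.9
small 0.015 [ 0.4806 -0.1861 -0.2673] 14.8
small 0.018 [ 0.4804 -0.186  -0.2716] 14.5
small 0.022 [ 0.4798 -0.1852 -0.269 ] 14.0
smallest 0.012 [ 0.4964 -0.1125 -0.2408] 12.3
smallest 0.015 [ 0.4961 -0.1122 -0.2401] 11.8
smallest 0.018 [ 0.4956 -0.112  -0.24  ] 11.5
smallest 0.022 [ 0.4951 -0.1115 -0.2368] 11.0
board largest [ 0.4295  0.1464 -0.2035] 34.4
board large [ 0.5122  0.0746 -0.2437] 27.9
board small [0.5166 0.4003 0.1955] 30.8
board smallest [ 0.4254  0.3211 -0.0023] 19.0
```

View pics/v7.png

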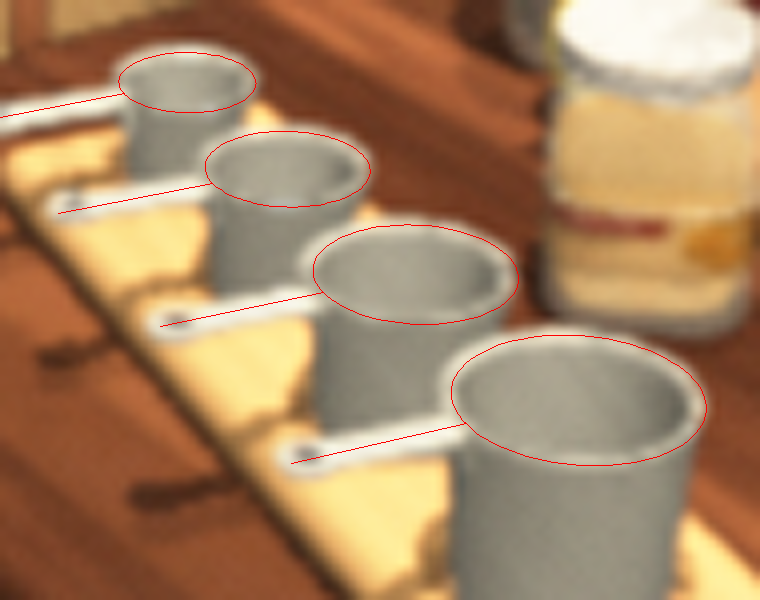

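The seating heights are consistent: all four rims sit about 1 px up, which is the known calibration bias. The handles look a few degrees off, though. I'll measure handle directions directly from their centrelines in both views.

```bash
cat > yaw.py <<'E'
from fit import *
def line(d,x,y,z,n,yaw,axis):
    rb,rt,h,L=np.array(G[n])/1e3; u=np.array([np.cos(yaw),np.sin(yaw)])
    pt=lambda l:proj(d,[*(np.array([x,y])-l*u),z+h-.001])[0]
    A,B=pt(rt+.006),pt(L-.013)
    C=d['color'].astype(float); V=C.max(2); sat=(V-C.min(2))/np.maximum(V,1)
    W=(1-np.clip((sat-.08)/.25,0,1))*np.clip((V-90)/70,0,1)
    if axis==0: W=W.T; A,B=A[::-1],B[::-1]   # now: iterate over col index = primary
    # primary = rows (top view) -> A[1]
    lo,hi=sorted((A[1],B[1])); P=[]
    for r in range(int(np.ceil(lo)),int(hi)+1):
        c=A[0]+(B[0]-A[0])*(r-A[1])/(B[1]-A[1]); cs=np.arange(int(c)-5,int(c)+7)
        w=W[r,cs]; 
        if w.sum()>.8: P.append((w@cs/w.sum(),r))
    P=np.array(P); k=np.polyfit(P[:,1],P[:,0],1); e=[(np.polyval(k,r),r) for r in(lo,hi)]
    if axis==0: e=[q[::-1] for q in e]
    a,b=[atz(d,q,z+h-.001)[:2] for q in e]
    # direction cup->+x : sign so that x positive
    v=a-b; v=v if v[0]>0 else -v
    return round(np.arctan2(v[1],v[0]),3),len(P)
if __name__=='__main__':
    B=(('largest',.429,.146,-.2),('large',.511,.0747,-.23),('small',.516,.4,.21),('smallest',.425,.321,0))
    K=(('largest',.4455,-.361,-.23),('large',.4635,-.269,-.23),('small',.4805,-.186,-.23),('smallest',.4955,-.1115,-.23))
    for z,L,s in((.03,B,'0'),(.012,K,'5')):
        for n,x,y,a in L:
            print(n,[line(load(c+s),x,y,z+dz,n,a,ax) for c,ax,dz in(('top',1,0),('side',0,.003))])
E
python3 yaw.py
```

```text
largest [(np.float64(-0.233), 11), (np.float64(-0.924), 10)]
large [(np.float64(-0.252), 11), (np.float64(-0.072), 9)]
small [(np.float64(0.157), 11), (np.float64(0.159), 7)]
smallest [(np.float64(-0.044), 11), (np.float64(-0.077), 9)]
largest [(np.float64(-0.241), 11), (np.float64(-0.2), 14)]
large [(np.float64(-0.241), 12), (np.float64(0.041), 13)]
small [(np.float64(-0.279), 11), (np.float64(0.116), 12)]
smallest [(np.float64(-0.259), 11), (np.float64(-0.246), 12)]
```

The top-view centrelines put the handles about 0.04 to 0.07 rad off the rest axis (-0.192). There is plenty of time, so I'll regrip each cup in its well and turn it by that amount.

```bash
python3 plan.py .4959,-.1107,.12,-.252 .4959,-.1107,.049,-.252
```

```text
t 29.8 p [0.5357 0.195  0.1678] psi -0.1949 w 58.6 F [ 0.2 -0.7  0.7]
slide [-10.1, -153.8, 24.0] rot 0.029
slide [-14.5, -153.5, 24.0] rot 0.029
slide [0.0, 0.1, 71.0] rot -0.0
```

Request:
{"fn": "send_rows", "kwargs": {"motion": [{"claw":0.35,"slide":[-2,-30,5],"delta_rot":[0,0,0.006]},{"claw":0.35,"slide":[-5,-70,11],"delta_rot":[0,0,0.013]},{"claw":0.35,"slide":[-8,-112,18],"delta_rot":[0,0,0.02]},{"claw":0.35,"slide":[-10,-154,24],"delta_rot":[0,0,0.029]}]}}

```text
time: 30.2
position: [0.5152, 0.041, 0.1436]
tool_rot: [0.351, 3.122, 0.0]
ft_force: [-0.4, -0.7, -0.0]
grip_width: 0.679
grip_force: 0.0
```

Request:
{"fn": "send_rows", "kwargs": {"motion": [{"claw":0.35,"slide":[-4,-42,6],"delta_rot":[0,0,0.008]},{"claw":0.35,"slide":[-8,-84,12],"delta_rot":[0,0,0.016]},{"claw":0.35,"slide":[-12,-124,19],"delta_rot":[0,0,0.023]},{"claw":0.35,"slide":[-14.5,-153.5,24],"delta_rot":[0,0,0.029]},{"claw":0.35,"slide":[-14.5,-153.5,24],"delta_rot":[0,0,0.029]}]}}

```text
time: 30.7
position: [0.4939, -0.1154, 0.1194]
tool_rot: [-0.408, -3.114, 0.003]
ft_force: [-0.4, -0.7, -0.8]
grip_width: 0.675
grip_force: 0.0
```

Request:
{"fn": "send_rows", "kwargs": {"motion": [{"claw":0.35,"slide":[0,0,0],"delta_rot":[0,0,0]},{"claw":0.35,"slide":[0,0,0],"delta_rot":[0,0,0]},{"claw":0.35,"slide":[0,0,0],"delta_rot":[0,0,0]}]}}

```text
time: 31.0
position: [0.4967, -0.1073, 0.1198]
tool_rot: [0.388, 3.117, 0.001]
ft_force: [-0.4, 0.3, -0.0]
grip_width: 0.679
grip_force: 0.0
```

```bash
python3 plan.py .4959,-.1107,.049,-.252
```

```text
t 31.0 p [ 0.4967 -0.1073  0.1198] psi -0.2479 w 59.0 F [-0.4  0.3 -0. ]
slide [-0.0, -3.5, 70.8] rot 0.004
```

Request:
{"fn": "send_rows", "kwargs": {"motion": [{"claw":0.35,"slide":[0,-3.5,15],"delta_rot":[0,0,0.004]},{"claw":0.35,"slide":[0,-3.5,40],"delta_rot":[0,0,0.004]},{"claw":0.35,"slide":[0,-3.5,62],"delta_rot":[0,0,0.004]},{"claw":0.35,"slide":[0,-3.5,70],"delta_rot":[0,0,0.004]},{"claw":0.35,"slide":[0,-3.5,70],"delta_rot":[0,0,0.004]}], "grip_force": 8}}

```text
time: 31.5
position: [0.4949, -0.1111, 0.0487]
tool_rot: [-0.395, -3.114, 0.001]
ft_force: [-0.2, -0.1, 0.3]
grip_width: 0.677
grip_force: 0.0
```

Request:
{"fn": "send_rows", "kwargs": {"motion": [{"claw":-1,"slide":[0,0,0],"delta_rot":[0,0,0]},{"claw":-1,"slide":[0,0,0],"delta_rot":[0,0,0]},{"claw":-1,"slide":[0,0,0],"delta_rot":[0,0,0]},{"claw":-1,"slide":[0,0,0],"delta_rot":[0,0,0]}]}}

```text
time: 31.9
position: [0.4966, -0.1117, 0.0506]
tool_rot: [0.397, 3.114, 0.001]
ft_force: [-0.4, 1.2, 3.4]
grip_width: 0.519
grip_force: 7.8
```

Request:
{"fn": "send_rows", "kwargs": {"motion": [{"claw":-1,"slide":[0,0,0],"delta_rot":[0,0,-0.02]},{"claw":-1,"slide":[0,0,0],"delta_rot":[0,0,-0.04]},{"claw":-1,"slide":[0,0,0],"delta_rot":[0,0,-0.06]},{"claw":-1,"slide":[0,0,0],"delta_rot":[0,0,-0.06]},{"claw":-1,"slide":[0,0,0],"delta_rot":[0,0,-0.06]}]}}

```text
time: 32.4
position: [0.4963, -0.1118, 0.0504]
tool_rot: [0.302, 3.126, 0.001]
ft_force: [-0.6, 1.5, 6.1]
grip_width: 0.52
grip_force: 7.6
```

Request:
{"fn": "send_rows", "kwargs": {"motion": [{"claw":0.35,"slide":[0,0,0],"delta_rot":[0,0,0]},{"claw":0.35,"slide":[0,0,0],"delta_rot":[0,0,0]},{"claw":0.35,"slide":[0,0,0],"delta_rot":[0,0,0]},{"claw":0.35,"slide":[0,0,0],"delta_rot":[0,0,0]}]}}

```text
time: 32.8
position: [0.4953, -0.112, 0.0493]
tool_rot: [-0.304, -3.126, 0.0]
ft_force: [1.0, 0.5, -0.0]
grip_width: 0.669
grip_force: 0.0
```

Request:
{"fn": "send_rows", "kwargs": {"motion": [{"claw":0.35,"slide":[0,0,-10],"delta_rot":[0,0,0]},{"claw":0.35,"slide":[0,0,-40],"delta_rot":[0,0,0]},{"claw":0.35,"slide":[0,0,-75],"delta_rot":[0,0,0]},{"claw":0.5,"slide":[0,0,-75],"delta_rot":[0,0,0]},{"claw":0.5,"slide":[0,0,-75],"delta_rot":[0,0,0]}]}}

```text
time: 33.3
position: [0.4963, -0.1119, 0.1258]
tool_rot: [0.304, 3.124, 0.001]
ft_force: [0.2, -0.5, 1.0]
grip_width: 0.731
grip_force: 0.0
```

```bash
python3 plan.py .4817,-.185,.125,-.265 .4817,-.185,.0505,-.265
```

```text
t 33.3 p [ 0.4963 -0.1119  0.1258] psi -0.1937 w 63.6 F [ 0.2 -0.5  1. ]
slide [0.3, -74.5, 0.7] rot 0.071
slide [0.2, -0.1, 74.5] rot -0.0
```

Request:
{"fn": "send_rows", "kwargs": {"motion": [{"claw":0.5,"slide":[0,-25,0],"delta_rot":[0,0,0.025]},{"claw":0.5,"slide":[0,-55,0],"delta_rot":[0,0,0.05]},{"claw":0.5,"slide":[0,-74.5,0],"delta_rot":[0,0,0.071]},{"claw":0.5,"slide":[0,-74.5,0],"delta_rot":[0,0,0.071]},{"claw":0.5,"slide":[0,-74.5,0],"delta_rot":[0,0,0.071]}]}}

```text
time: 33.8
position: [0.4809, -0.1846, 0.124]
tool_rot: [-0.416, -3.113, -0.001]
ft_force: [-0.8, 0.0, -1.3]
grip_width: 0.754
grip_force: 0.0
```

Request:
{"fn": "send_rows", "kwargs": {"motion": [{"claw":0.5,"slide":[0,0,0],"delta_rot":[0,0,0]}]}}

```text
time: 33.9
position: [0.4814, -0.1835, 0.1241]
tool_rot: [-0.412, -3.114, -0.001]
ft_force: [0.1, 0.1, 0.2]
grip_width: 0.751
grip_force: 0.0
```

```bash
python3 plan.py .4817,-.185,.0505,-.265
```

```text
t 33.9 p [ 0.4814 -0.1835  0.1241] psi -0.263 w 65.3 F [0.1 0.1 0.2]
slide [-0.7, -1.4, 73.6] rot 0.002
```

Request:
{"fn": "send_rows", "kwargs": {"motion": [{"claw":0.5,"slide":[-0.5,-1.5,15],"delta_rot":[0,0,0]},{"claw":0.5,"slide":[-0.5,-1.5,40],"delta_rot":[0,0,0]},{"claw":0.5,"slide":[-0.5,-1.5,65],"delta_rot":[0,0,0]},{"claw":0.5,"slide":[-0.5,-1.5,73],"delta_rot":[0,0,0]},{"claw":0.5,"slide":[-0.5,-1.5,73],"delta_rot":[0,0,0]}]}}

```text
time: 34.4
position: [0.4802, -0.1858, 0.0499]
tool_rot: [-0.413, -3.111, 0.0]
ft_force: [-0.5, -1.1, -0.0]
grip_width: 0.75
grip_force: 0.0
```

Request:
{"fn": "send_rows", "kwargs": {"motion": [{"claw":-1,"slide":[0,0,0],"delta_rot":[0,0,0]},{"claw":-1,"slide":[0,0,0],"delta_rot":[0,0,0]},{"claw":-1,"slide":[0,0,0],"delta_rot":[0,0,0]},{"claw":-1,"slide":[0,0,0],"delta_rot":[0,0,0]}]}}

```text
time: 34.8
position: [0.4823, -0.1866, 0.0526]
tool_rot: [0.414, 3.112, 0.001]
ft_force: [0.7, 0.7, 2.8]
grip_width: 0.587
grip_force: 7.8
```

Request:
{"fn": "send_rows", "kwargs": {"motion": [{"claw":-1,"slide":[0,0,0],"delta_rot":[0,0,-0.025]},{"claw":-1,"slide":[0,0,0],"delta_rot":[0,0,-0.05]},{"claw":-1,"slide":[0,0,0],"delta_rot":[0,0,-0.072]},{"claw":-1,"slide":[0,0,0],"delta_rot":[0,0,-0.072]},{"claw":-1,"slide":[0,0,0],"delta_rot":[0,0,-0.072]}]}}

```text
time: 35.3
position: [0.4819, -0.1868, 0.0525]
tool_rot: [0.3, 3.126, 0.0]
ft_force: [-1.4, 1.0, 6.1]
grip_width: 0.587
grip_force: 7.7
```

Request:
{"fn": "send_rows", "kwargs": {"motion": [{"claw":0.5,"slide":[0,0,0],"delta_rot":[0,0,0]},{"claw":0.5,"slide":[0,0,0],"delta_rot":[0,0,0]},{"claw":0.5,"slide":[0,0,0],"delta_rot":[0,0,0]},{"claw":0.5,"slide":[0,0,0],"delta_rot":[0,0,0]}]}}

```text
time: 35.7
position: [0.4811, -0.1865, 0.0513]
tool_rot: [-0.302, -3.127, -0.0]
ft_force: [-1.3, 0.1, -0.9]
grip_width: 0.744
grip_force: 0.0
```

Request:
{"fn": "send_rows", "kwargs": {"motion": [{"claw":0.5,"slide":[0,0,-10],"delta_rot":[0,0,0]},{"claw":0.5,"slide":[0,0,-40],"delta_rot":[0,0,0]},{"claw":0.5,"slide":[0,0,-75],"delta_rot":[0,0,0]},{"claw":0.7,"slide":[0,0,-75],"delta_rot":[0,0,0]},{"claw":0.7,"slide":[0,0,-75],"delta_rot":[0,0,0]}]}}

```text
time: 36.2
position: [0.4821, -0.1867, 0.1278]
tool_rot: [0.302, 3.124, 0.001]
ft_force: [0.1, 0.2, -0.5]
grip_width: 0.821
grip_force: 0.0
```

```bash
python3 plan.py .4634,-.2675,.125,-.232 
```

```text
t 36.2 p [ 0.4821 -0.1867  0.1278] psi -0.1927 w 71.5 F [ 0.1  0.2 -0.5]
slide [2.8, -82.9, 2.7] rot 0.039
```

Request:
{"fn": "send_rows", "kwargs": {"motion": [{"claw":0.7,"slide":[1,-28,0],"delta_rot":[0,0,0.015]},{"claw":0.7,"slide":[2,-60,1],"delta_rot":[0,0,0.03]},{"claw":0.7,"slide":[3,-83,2],"delta_rot":[0,0,0.039]},{"claw":0.7,"slide":[3,-83,2],"delta_rot":[0,0,0.039]},{"claw":0.7,"slide":[3,-83,2],"delta_rot":[0,0,0.039]}]}}

```text
time: 36.7
position: [0.4616, -0.2672, 0.1235]
tool_rot: [-0.365, -3.118, -0.001]
ft_force: [-0.6, 0.1, 0.1]
grip_width: 0.849
grip_force: 0.0
```

Request:
{"fn": "send_rows", "kwargs": {"motion": [{"claw":0.7,"slide":[0,0,0],"delta_rot":[0,0,0]}]}}

```text
time: 36.8
position: [0.4625, -0.266, 0.1238]
tool_rot: [-0.361, -3.12, -0.002]
ft_force: [0.9, 0.5, -0.2]
grip_width: 0.85
grip_force: 0.0
```

```bash
python3 plan.py .4634,-.2675,.050,-.232
```

```text
t 36.8 p [ 0.4625 -0.266   0.1238] psi -0.2303 w 73.9 F [ 0.9  0.5 -0.2]
slide [-1.3, -1.3, 73.8] rot 0.002
```

Request:
{"fn": "send_rows", "kwargs": {"motion": [{"claw":0.7,"slide":[-1,-1.5,15],"delta_rot":[0,0,0]},{"claw":0.7,"slide":[-1,-1.5,40],"delta_rot":[0,0,0]},{"claw":0.7,"slide":[-1,-1.5,65],"delta_rot":[0,0,0]},{"claw":0.7,"slide":[-1,-1.5,73],"delta_rot":[0,0,0]},{"claw":0.7,"slide":[-1,-1.5,73],"delta_rot":[0,0,0]}]}}

```text
time: 37.3
position: [0.4621, -0.2681, 0.0498]
tool_rot: [-0.362, -3.117, -0.001]
ft_force: [-0.4, 0.6, -0.2]
grip_width: 0.847
grip_force: 0.0
```

Request:
{"fn": "send_rows", "kwargs": {"motion": [{"claw":-1,"slide":[0,0,0],"delta_rot":[0,0,0]},{"claw":-1,"slide":[0,0,0],"delta_rot":[0,0,0]},{"claw":-1,"slide":[0,0,0],"delta_rot":[0,0,0]},{"claw":-1,"slide":[0,0,0],"delta_rot":[0,0,0]}]}}

```text
time: 37.7
position: [0.464, -0.2692, 0.0526]
tool_rot: [0.363, 3.118, 0.0]
ft_force: [-0.9, 0.8, 3.3]
grip_width: 0.672
grip_force: 7.9
```

Request:
{"fn": "send_rows", "kwargs": {"motion": [{"claw":-1,"slide":[0,0,0],"delta_rot":[0,0,-0.02]},{"claw":-1,"slide":[0,0,0],"delta_rot":[0,0,-0.04]},{"claw":-1,"slide":[0,0,0],"delta_rot":[0,0,-0.04]},{"claw":-1,"slide":[0,0,0],"delta_rot":[0,0,-0.04]}]}}

```text
time: 38.1
position: [0.4638, -0.2693, 0.0524]
tool_rot: [0.299, 3.126, 0.0]
ft_force: [0.1, 1.3, 6.0]
grip_width: 0.675
grip_force: 8.0
```

Request:
{"fn": "send_rows", "kwargs": {"motion": [{"claw":0.7,"slide":[0,0,0],"delta_rot":[0,0,0]},{"claw":0.7,"slide":[0,0,0],"delta_rot":[0,0,0]},{"claw":0.7,"slide":[0,0,0],"delta_rot":[0,0,0]},{"claw":0.7,"slide":[0,0,0],"delta_rot":[0,0,0]}]}}

```text
time: 38.5
position: [0.4628, -0.2691, 0.0513]
tool_rot: [-0.301, -3.127, -0.0]
ft_force: [0.2, -0.2, -0.9]
grip_width: 0.835
grip_force: 0.0
```

Request:
{"fn": "send_rows", "kwargs": {"motion": [{"claw":0.7,"slide":[0,0,-10],"delta_rot":[0,0,0]},{"claw":0.7,"slide":[0,0,-40],"delta_rot":[0,0,0]},{"claw":0.7,"slide":[0,0,-75],"delta_rot":[0,0,0]},{"claw":0.9,"slide":[0,0,-80],"delta_rot":[0,0,0]},{"claw":0.9,"slide":[0,0,-80],"delta_rot":[0,0,0]}]}}

```text
time: 39.0
position: [0.4641, -0.2695, 0.1332]
tool_rot: [0.3, 3.124, -0.0]
ft_force: [0.8, -0.2, 0.4]
grip_width: 0.93
grip_force: 0.0
```

```bash
python3 plan.py .4475,-.3586,.13,-.237 
```

```text
t 39.0 p [ 0.4641 -0.2695  0.1332] psi -0.1916 w 80.9 F [ 0.8 -0.2  0.4]
slide [-0.7, -90.6, 3.2] rot 0.045
```

Request:
{"fn": "send_rows", "kwargs": {"motion": [{"claw":0.9,"slide":[0,-30,1],"delta_rot":[0,0,0.015]},{"claw":0.9,"slide":[0,-65,2],"delta_rot":[0,0,0.03]},{"claw":0.9,"slide":[0,-90,3],"delta_rot":[0,0,0.045]},{"claw":0.9,"slide":[0,-90,3],"delta_rot":[0,0,0.045]},{"claw":0.9,"slide":[0,-90,3],"delta_rot":[0,0,0.045]}]}}

```text
time: 39.5
position: [0.445, -0.3572, 0.1273]
tool_rot: [-0.373, -3.117, -0.002]
ft_force: [0.7, 0.5, -0.1]
grip_width: 0.948
grip_force: 0.0
```

Request:
{"fn": "send_rows", "kwargs": {"motion": [{"claw":0.9,"slide":[0,0,0],"delta_rot":[0,0,0]}]}}

```text
time: 39.6
position: [0.4461, -0.3559, 0.1276]
tool_rot: [-0.368, -3.119, -0.002]
ft_force: [0.5, -0.1, -0.2]
grip_width: 0.949
grip_force: 0.0
```

```bash
python3 plan.py .4470,-.3595,.0535,-.237
```

```text
t 39.6 p [ 0.4461 -0.3559  0.1276] psi -0.2352 w 82.6 F [ 0.5 -0.1 -0.2]
slide [-1.8, -3.4, 74.1] rot 0.002
```

Request:
{"fn": "send_rows", "kwargs": {"motion": [{"claw":0.9,"slide":[-1.5,-3,15],"delta_rot":[0,0,0]},{"claw":0.9,"slide":[-1.5,-3,40],"delta_rot":[0,0,0]},{"claw":0.9,"slide":[-1.5,-3,65],"delta_rot":[0,0,0]},{"claw":0.9,"slide":[-1.5,-3,73],"delta_rot":[0,0,0]},{"claw":0.9,"slide":[-1.5,-3,73],"delta_rot":[0,0,0]}]}}

```text
time: 40.1
position: [0.4459, -0.3595, 0.0538]
tool_rot: [-0.369, -3.117, -0.002]
ft_force: [0.8, -0.2, -0.4]
grip_width: 0.949
grip_force: 0.0
```

Request:
{"fn": "send_rows", "kwargs": {"motion": [{"claw":-1,"slide":[0,0,0],"delta_rot":[0,0,0]},{"claw":-1,"slide":[0,0,0],"delta_rot":[0,0,0]},{"claw":-1,"slide":[0,0,0],"delta_rot":[0,0,0]},{"claw":-1,"slide":[0,0,0],"delta_rot":[0,0,0]}]}}

```text
time: 40.5
position: [0.4477, -0.3607, 0.0566]
tool_rot: [0.37, 3.117, 0.0]
ft_force: [0.3, 1.2, 2.9]
grip_width: 0.776
grip_force: 7.9
```

Request:
{"fn": "send_rows", "kwargs": {"motion": [{"claw":-1,"slide":[0,0,0],"delta_rot":[0,0,-0.02]},{"claw":-1,"slide":[0,0,0],"delta_rot":[0,0,-0.045]},{"claw":-1,"slide":[0,0,0],"delta_rot":[0,0,-0.045]},{"claw":-1,"slide":[0,0,0],"delta_rot":[0,0,-0.045]}]}}

```text
time: 40.9
position: [0.4474, -0.3603, 0.0564]
tool_rot: [0.299, 3.126, 0.002]
ft_force: [-0.1, 3.3, 7.0]
grip_width: 0.779
grip_force: 7.9
```

Request:
{"fn": "send_rows", "kwargs": {"motion": [{"claw":0.9,"slide":[0,0,0],"delta_rot":[0,0,0]},{"claw":0.9,"slide":[0,0,0],"delta_rot":[0,0,0]},{"claw":0.9,"slide":[0,0,0],"delta_rot":[0,0,0]},{"claw":0.9,"slide":[0,0,0],"delta_rot":[0,0,0]}]}}

```text
time: 41.3
position: [0.4463, -0.361, 0.0553]
tool_rot: [-0.301, -3.127, 0.0]
ft_force: [-0.6, 0.7, -0.3]
grip_width: 0.94
grip_force: 0.0
```

Request:
{"fn": "send_rows", "kwargs": {"motion": [{"claw":0.9,"slide":[0,0,-10],"delta_rot":[0,0,0]},{"claw":0.9,"slide":[0,0,-40],"delta_rot":[0,0,0]},{"claw":0.9,"slide":[0,0,-80],"delta_rot":[0,0,0]},{"claw":0.9,"slide":[0,0,-120],"delta_rot":[0,0,0]},{"claw":0.9,"slide":[0,0,-130],"delta_rot":[0,0,0]}]}}

```text
time: 41.8
position: [0.4483, -0.363, 0.1908]
tool_rot: [0.301, 3.12, -0.005]
ft_force: [-0.3, -1.0, -0.2]
grip_width: 0.949
grip_force: 0.0
```

Request:
{"fn": "send_rows", "kwargs": {"motion": [{"claw":0.9,"slide":[5,40,0],"delta_rot":[0,0,0]},{"claw":0.9,"slide":[10,85,0],"delta_rot":[0,0,0]},{"claw":0.9,"slide":[15,130,0],"delta_rot":[0,0,0]},{"claw":0.9,"slide":[20,175,0],"delta_rot":[0,0,0]},{"claw":0.9,"slide":[25,220,0],"delta_rot":[0,0,0]}]}}

```text
time: 42.3
position: [0.4637, -0.1383, 0.1857]
tool_rot: [0.301, 3.127, 0.001]
ft_force: [0.2, -0.5, -1.1]
grip_width: 0.947
grip_force: 0.0
```

Request:
{"fn": "send_rows", "kwargs": {"motion": [{"claw":0.9,"slide":[5,45,0],"delta_rot":[0,0,0]},{"claw":0.9,"slide":[10,90,0],"delta_rot":[0,0,0]},{"claw":0.9,"slide":[15,135,0],"delta_rot":[0,0,0]},{"claw":0.9,"slide":[20,180,0],"delta_rot":[0,0,0]},{"claw":0.9,"slide":[25,225,0],"delta_rot":[0,0,0]}]}}

```text
time: 42.8
position: [0.4821, 0.0872, 0.1857]
tool_rot: [0.301, 3.127, 0.0]
ft_force: [0.9, -0.5, 0.2]
grip_width: 0.948
grip_force: 0.0
```

Request:
{"fn": "send_rows", "kwargs": {"motion": [{"claw":0.9,"slide":[5,40,0],"delta_rot":[0,0,0]},{"claw":0.9,"slide":[10,80,0],"delta_rot":[0,0,0]},{"claw":0.9,"slide":[10,100,0],"delta_rot":[0,0,0]},{"claw":0.9,"slide":[10,100,0],"delta_rot":[0,0,0]}]}}

```text
time: 43.2
position: [0.4914, 0.1886, 0.1852]
tool_rot: [-0.293, -3.128, 0.0]
ft_force: [-0.2, -1.0, 0.8]
grip_width: 0.952
grip_force: 0.0
```

```bash
python3 - <<'E'
from yaw import *
T=grab('top','top6'); S=grab('side','side6')
K=(('largest',.4455,-.361,(372,187,32,50)),('large',.4635,-.269,(342,180,28,48)),('small',.4805,-.186,(313,176,25,45)),('smallest',.4955,-.1115,(286,172,25,42)))
for n,x,y,r in K:
    f,_,_=fit(n,[(T,r)],[x,y,.012,-.192]); print(n,f.round(4),line(T,x,y,.012,n,-.2,1),line(S,x,y,.015,n,-.2,0))
a=cv2.resize(T['color'][140:245,95:415],(800,262),interpolation=cv2.INTER_CUBIC); b=cv2.resize(S['color'][185:285,245:355],(371,337),interpolation=cv2.INTER_CUBIC)
e=cv2.resize(T['color'][165:235,285:405],(429,250),interpolation=cv2.INTER_CUBIC)
im=np.zeros((599,800,3),np.uint8); im[:262]=a; im[262:,:371]=b; im[262:512,371:]=e
cv2.imwrite('pics/v8.png',im)
E
```

```text
largest [ 0.4448 -0.3624  0.0134 -0.2419] (np.float64(-0.188), 11) (np.float64(-0.144), 13)
large [ 0.4625 -0.2698  0.0196 -0.2038] (np.float64(-0.183), 11) (np.float64(0.057), 12)
small [ 0.4792 -0.187   0.0208 -0.2042] (np.float64(-0.194), 11) (np.float64(0.194), 12)
smallest [ 0.4948 -0.1123  0.0192 -0.1789] (np.float64(-0.174), 11) (np.float64(-0.176), 12)
```

View pics/v8.png

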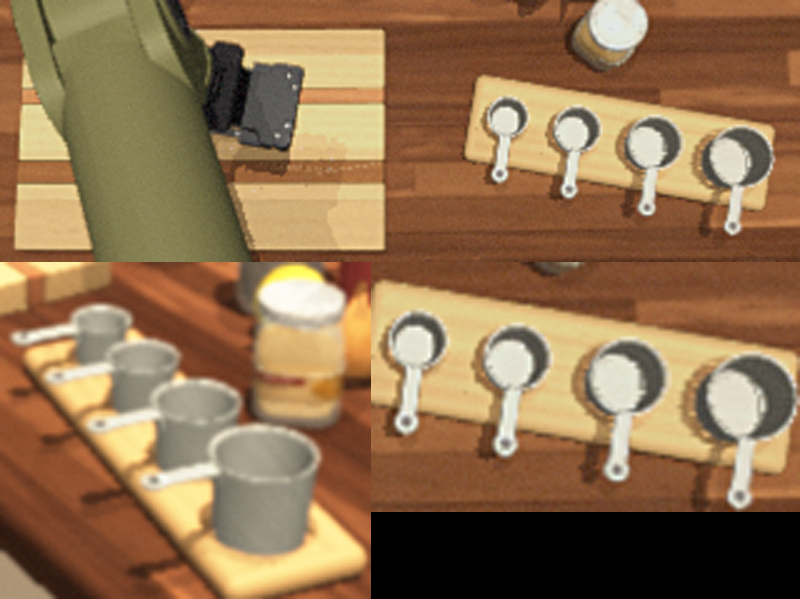

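The picture shows all four cups seated in size order with their handles square to the front edge (measured -0.17 to -0.19 rad, rest -0.192). The jar is in place and the arm is clear.

```bash
python3 -c "
from bench import ctrl
print(ctrl.close_job())"
```

```text
the job is handed in; nothing more can be done
None
```

All four cups are in their wells in order of size, upright, with handles out over the rest's front edge; I handed the job in at about 43 s, and nothing touched the lemon or jar, though the arm hid the lemon in the last picture.

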